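# Clip down a battery pack's hold-down bar

### The job

Swing the hinged hold-down bar down onto the blue battery pack so that its fork straddles the upright rod, then pick up the R-clip and push its straight leg through the rod's cross hole, above the bar, until the bow of the clip springs over the rod and sits round it; let go and leave it there. Feel for the hole and do not force anything: press the bar and the clip gently, as too much force bends the rod or hurts the pack. Leave the pliers, the flux tin and the solder spool where they are.

Things in the scene. Friction and masses are not known exactly. Their poses are not given: they have to be found in the camera images.
- tray: Battery tray bolted to the bench, base plate 134 (x) by 300 mm (y). Origin: centre of its underside; z up. It holds a blue-wrapped pack 110 (x) by 200 mm (y), top 79 mm above the bench (a yellow connector on it reaches 91 mm). Rod at the -y end (see rod_axis); at the +y end the bar's hinge between two ears 96 mm high, its axis along x at y = 125 mm, 86 mm up.
- rod_axis (a point): Point on the axis of the rigid upright 20 mm rod, 105 mm above the bench, axes as the tray's. Its dark cross hole runs level along x, 6.6 mm square, mouths chamfered to 8 mm. The rod is screwed up or down to suit the pack: the hole's centre lies up to 8 mm above or below this point, which is not measured; feel for it or look. The rod's yellow top is 16 mm above the hole's centre.
- bar (a joint): Angle of the hold-down bar (rad): 0 down, level on the pack (its stop), larger is raised. Its stiff hinge holds it anywhere; a few newtons at bar_press swing it down. Flat steel, 30 mm wide, 6 mm thick, reaching 273 mm from the hinge to the tray's -y; the end is a fork of two 8 mm tines, 26 mm apart, that straddles the rod. When down its top is 89 mm above the bench.
- bar_press (a point): A place to press the bar down: on the middle of its upper face, 180 mm from the hinge axis. Moves with the bar; z is the face's outward normal.
- clip: R-clip of 5 mm steel wire, 118 mm long, flat on the bench; x along the straight leg to its tip, y from leg to spring arm, z up. Origin on the underside (2.5 mm below the leg's axis), beside the coil. Hold it by the coil: two turns centred at x 0, y 9.5 mm, 24 mm across (y -2.5 to 21.5), 10 mm thick, fingers closing along y. The wavy arm leaves the coil at x 10, y 18.5 and ends flared at x 86 mm.
- clip_seat (a point): Point on the axis of the clip's leg, 58 mm ahead of the coil's centre, in the middle of the arm's bow: it lies on the rod's axis when the clip is fully home. Axes as the clip's.
- clip_tip (a point): Tip of the clip's straight leg, 106 mm ahead of the coil's centre; the end is cut flat, its last 4 mm 4.6 mm thick. Axes as the clip's.
- clip_arm (a joint): How far the clip's spring arm is bent away from the leg (rad): 0 free, about 0.12 as it rides over the rod, about 0.015 when home and hugging the rod. It meets the rod about 30 mm short of home; pushing takes up to about 8 to 14 N, most at 12 to 20 mm short, then it gives way and snaps on; beyond home it stops hard. Let go, the clip sags about 0.15 rad.
- pliers: Combination pliers with black and green grips, 172 mm long along x (jaws to +x), 50 mm wide, 15 mm high; origin under the middle. To be left alone.
- tin: Round dark blue flux tin with a bright lid, 62 mm across, 24 mm high; origin under its centre. To be left alone.
- spool: Grey spool of solder, 54 mm across, 45 mm high, standing; origin under its centre. To be left alone.

How it is judged:
By the outcome, as a careful person would: the job done as asked, in the order asked, and still so for the second after the job is handed in, with the robot touching nothing.
It also fails if it takes over 72 s, if anything falls off the work surface, if the arm or the gripper's body presses on something with over 40 N, if the wrist force passes 120 N, or if a joint passes its speed limit or range.

### The arm

A 6-joint arm with a two-finger parallel gripper is mounted at the origin on the work surface. World frame = base frame: x ahead of the robot, y to its left, z up, the work surface at z = 0. Lengths are in m, angles in degrees, forces in N, time in s.
With the tool pointing down it reaches from about 0.35 to 0.875 m from the base axis. Payload 4.2 kg.
Tool frame: the origin (TCP) lies midway between the tips of the shut fingers; the grasp point (between the pads) lies r.grasp_offset behind it (r.grasp_offset is the distance from the TCP to the grasp point, in m); z points along the fingers, y is the direction in which the jaws open and shut (so a half turn about z gives the same grasp; the last joint's range is limited). The gripper opens to 87 mm and grips with 3 to 60 N. Pads are 19 mm wide; open, the fingers measure 117 mm over their backs; the gripper's body (75 mm by 190 mm) begins 51 mm behind the grasp point.
Start: joints at [-54.454, 22.042, 0.453, 0, -68.411, -14.817], TCP at [0.221, -0.585, 0.223] pointing down, gripper open.
Joint ranges: [-179.83, 179.83], [-69.29, 118.12], [-61.27, 80.66], [-181.25, 117.63], [-171.15, -9.14], [-177.46, 177.46]. Speed limits (degrees/s): [159.86, 159.86, 180, 180, 180, 180].

### API

Orientations are given as a 3x3 rotation matrix whose columns are the frame's x, y, z axes.
In Python, from station import sense, optics, r gives the robot as it stands. The module is installed in compiled form; this text tells all that it offers.
- The arm moves only by the tool servo_tool, never from a script. Its argument "deltas" is a list of rows, each an object with "slide": the shift along the tool's x, y, z in units of 25 mm (1.0 is 25 mm), a list of three; "spin": the turn about the tool's z in units of 8 degrees (1.0 is 8 degrees). A call has 1 to 10 rows; each row shifts and turns the pose as measured when the row begins, along the tool's axes as they then stand; what a row does not reach is not made up. A row lasts 1/10 s, in which the tool goes at most 50 mm and 8.59 degrees, less where a joint would pass 70% of its speed; a pose out of reach is approached as far as the arm can. A call is refused whole if a number of a shift passes 1 or a number of a turn 1, either way. A call with a gripper value outside its range is refused whole. "gripper" is the closure in counts, from 0 (fully open) to 255 (shut), set as the call begins (left out, the last holds). The fingers move at their own pace and stop on an object; the grip force is fixed at half the most. Time passes only in rows, so rows that do not move let the fingers close. It gives the time, the measured TCP pose, the force and the opening at its end, in the units of the state.
- sense(): the state, without advancing time (a new reading comes with each control period).
- optics.capture(name): name is "side" or "top"; returns a dict with "frame" (400x640x3 uint8, red, green, blue), "camera_matrix" (3x3 intrinsics, pixels), "eye" and "rotation" of the camera in the world. Camera axes: x right, y down, z forward; pixel columns grow to the right and rows downward; lengths in m; the calibration is good to about 2 mm. A picture is of the moment at which its call begins. There is no depth.
- r.finish_job(): hands the job in, once; it reports no verdict.
The state is a dict: "time_s": time; "joints": joint angles; "joint_velocities": joint speeds; "effort": joint torques, N m; "tcp_pos": TCP position; "ee_rot": TCP orientation; "wrist_force": force on the tool from outside, world axes, zero at the start; "moment": the same for the moment, N m; "gripper_width": opening from 0.0 (shut) to 1.0 (fully open).
Only numpy, scipy, OpenCV 4.12 (cv2) and the standard library are available. Lean on these libraries where they do the work, as an engineer would, in place of code of your own. Each camera call takes 0.05 s, during which the arm holds its last target.

## Working session

There is one attempt and no reset: what is moved stays moved. The work goes in short steps, Python scripts to look and compute and a tool call to move; the robot and the scene stay as the last step left them, time stands still between calls to the robot, and variables do not carry over. Pictures are saved under pics/ and viewed, and the job is handed in when it is done.

Besides the shell and the picture viewer there is one more tool, called as name([rows], argument=value, ...), one row to a line, values as JSON. servo_tool: Moves the arm, as the interface text tells. Its arguments: {"type":"object","properties":{"deltas":{"type":"array"},"gripper":{"type":"number"}},"required":["deltas"]}

```bash
mkdir -p pics; cat > h.py <<'E'
import numpy as np, cv2
from station import sense, optics, r
def cap(name,fn,crop=None,scale=1):
    d=optics.capture(name); im=cv2.cvtColor(d['frame'],cv2.COLOR_RGB2BGR)
    cv2.imwrite('pics/raw_'+fn,im)
    np.savez('pics/'+fn+'.npz',K=d['camera_matrix'],e=d['eye'],R=d['rotation'])
    o=im if crop is None else im[crop[1]:crop[3],crop[0]:crop[2]]
    if scale!=1:o=cv2.resize(o,None,fx=scale,fy=scale,interpolation=cv2.INTER_CUBIC)
    cv2.imwrite('pics/'+fn,o); return d
def ray(c,u,v):
    K,e,R=c
    d=np.array(R)@np.linalg.inv(K)@np.array([u,v,1.]); return np.array(e),d/np.linalg.norm(d)
def onz(c,u,v,z):
    e,d=ray(c,u,v); return e+d*(z-e[2])/d[2]
def proj(c,p):
    K,e,R=c; q=np.array(K)@(np.array(R).T@(np.array(p)-e)); return q[:2]/q[2]
def cal(fn):
    z=np.load('pics/'+fn+'.npz'); return z['K'],z['e'],z['R']
def tri(c1,p1,c2,p2):
    e1,d1=ray(c1,*p1);e2,d2=ray(c2,*p2)
    A=np.array([d1,-d2]).T; s=np.linalg.lstsq(A,e2-e1,rcond=None)[0]
    a=e1+s[0]*d1;b=e2+s[1]*d2; return (a+b)/2,np.linalg.norm(a-b)
E
python3 - <<'E'
from h import *
np.set_printoptions(precision=4,suppress=True)
s=sense();print(s)
print(r.grasp_offset)
for n in('side','top'):
    d=cap(n,n+'0.png');print(d['camera_matrix'],d['eye'],d['rotation'])
E
```

```text
{'time_s': 0.0, 'joints': array([-54.4547,  22.0903,   0.3781,  -0.0281, -68.4111, -14.816 ]), 'joint_velocities': array([-0.0177,  0.0825,  0.0291, -0.0941, -0.0115,  0.0411]), 'effort': array([ -0.0004, -39.0666,  18.7409,   4.2199,   0.011 ,  -0.0002]), 'tcp_pos': array([ 0.221 , -0.584 ,  0.2215]), 'ee_rot': array([[-0.9353, -0.3538, -0.0009],
       [-0.3538,  0.9353,  0.002 ],
       [ 0.0001,  0.0022, -1.    ]]), 'wrist_force': array([-0.2763,  0.4392, -1.3435]), 'moment': array([ 0.0054, -0.0341,  0.0128]), 'gripper_width': 0.9984649415273474}
0.0187
[[419.0186   0.     321.3493]
 [  0.     419.0186 203.2679]
 [  0.       0.       1.    ]] [0.3834 0.578  0.7715] [[-0.9232 -0.2748  0.2686]
 [-0.3843  0.653  -0.6526]
 [ 0.0039 -0.7057 -0.7085]]
[[431.7365   0.     319.976 ]
 [  0.     431.7365 200.1319]
 [  0.       0.       1.    ]] [ 0.5392 -0.0566  1.3121] [[ 0.0032 -0.9969  0.0791]
 [-0.9999 -0.0019  0.0165]
 [-0.0163 -0.0791 -0.9967]]
```

View pics/side0.png

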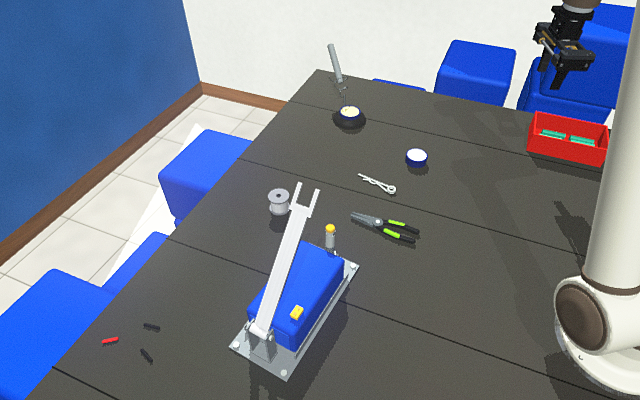

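View pics/top0.png

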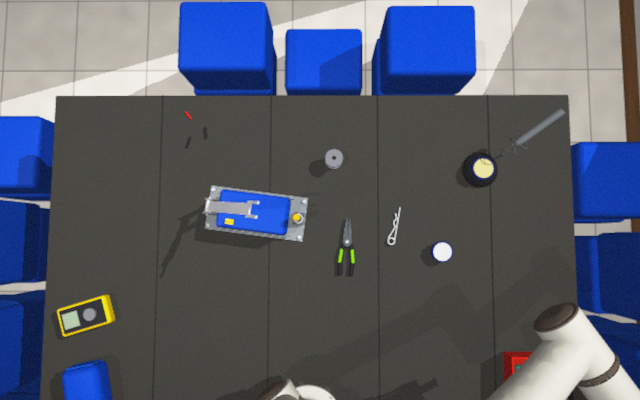

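The top view shows the tray at about (256,213) with the rod at (298,218). The clip lies at (394,226) with its coil at the lower end, the pliers are at (346,247), the tin at (442,252) and the spool at (334,158). I'll zoom in.

```bash
python3 - <<'E'
import cv2
t=cv2.imread('pics/raw_top0.png');s=cv2.imread('pics/raw_side0.png')
cv2.imwrite('pics/z1.png',cv2.resize(t[170:260,190:320],None,fx=6,fy=6,interpolation=cv2.INTER_CUBIC))
cv2.imwrite('pics/z2.png',cv2.resize(t[195:255,370:420],None,fx=10,fy=10,interpolation=cv2.INTER_CUBIC))
cv2.imwrite('pics/z3.png',cv2.resize(s[165:385,220:420],None,fx=2.7,fy=2.7,interpolation=cv2.INTER_CUBIC))
cv2.imwrite('pics/z4.png',cv2.resize(s[160:260,300:420],None,fx=6,fy=6,interpolation=cv2.INTER_CUBIC))
E
```

```text
(no output)
```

View pics/z1.png

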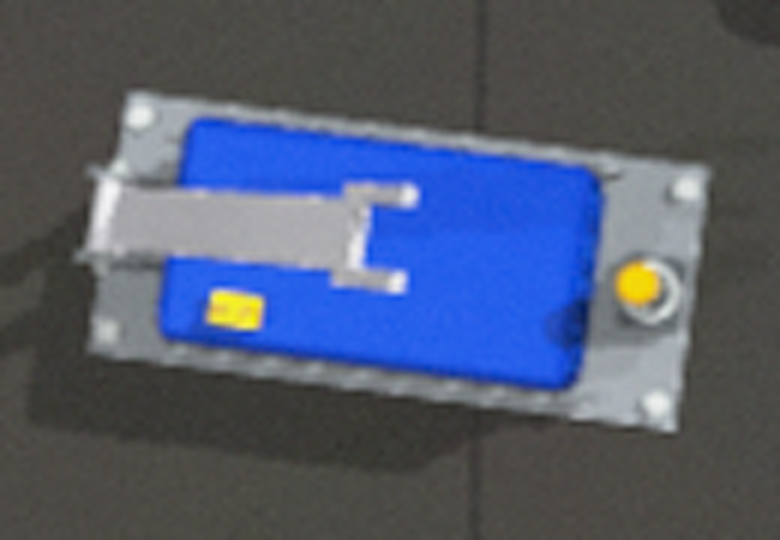

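View pics/z2.png

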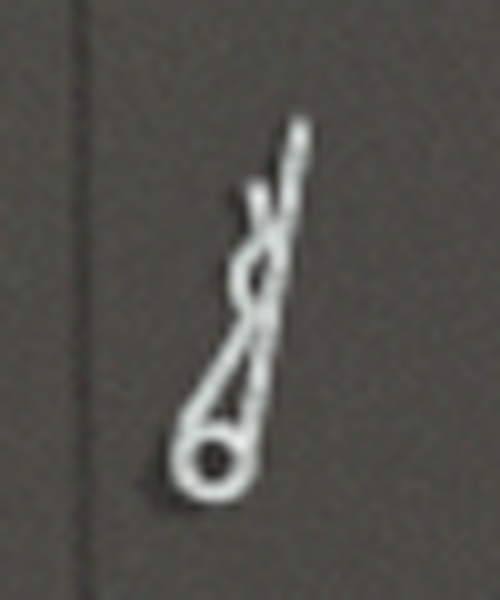

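View pics/z3.png

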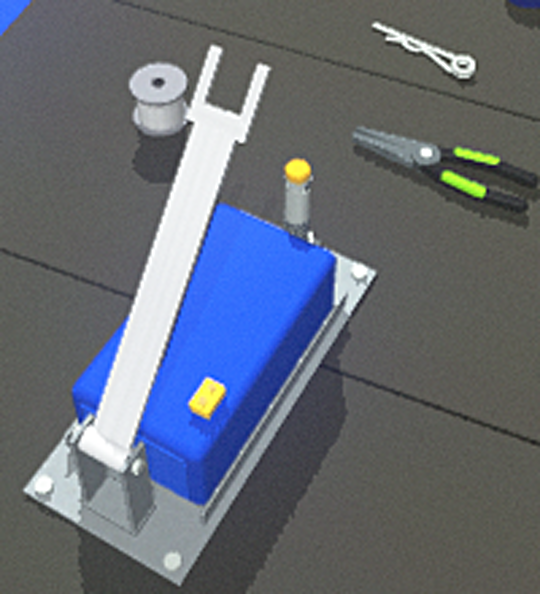

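View pics/z4.png

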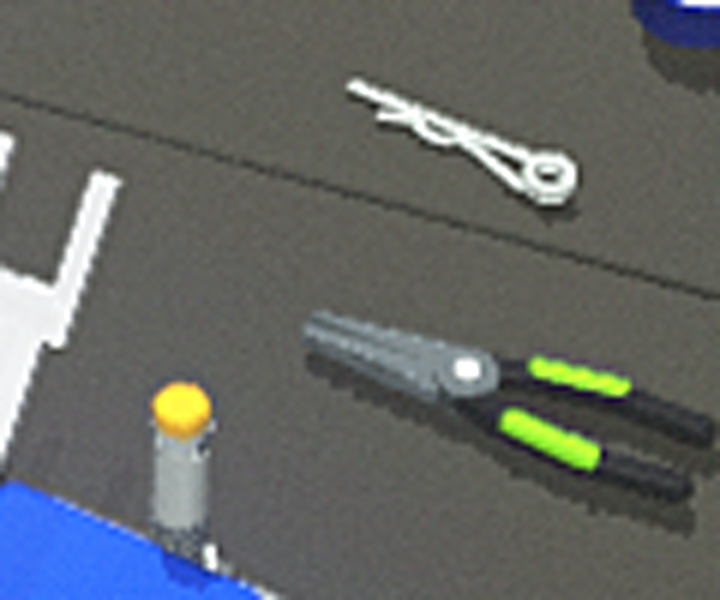

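```bash
python3 - <<'E'
from h import *
np.set_printoptions(precision=4,suppress=True)
T=cal('top0.png');S=cal('side0.png')
t=cv2.imread('pics/raw_top0.png');s=cv2.imread('pics/raw_side0.png')
for n,im,c,box in(('top',t,T,(285,205,310,230)),('side',s,S,(318,215,345,245))):
    h=cv2.cvtColor(im,cv2.COLOR_BGR2HSV); m=cv2.inRange(h,(15,150,120),(35,255,255))
    x0,y0,x1,y1=box; mm=np.zeros_like(m); mm[y0:y1,x0:x1]=m[y0:y1,x0:x1]
    M=cv2.moments(mm,True); print(n,M['m10']/M['m00'],M['m01']/M['m00'],M['m00'],cv2.boundingRect(mm))
    if n=='top':pt=(M['m10']/M['m00'],M['m01']/M['m00'])
    else: ps=(M['m10']/M['m00'],M['m01']/M['m00'])
print('rodtop',tri(T,pt,S,ps))
f=lambda x,y:(190+x/6-.4,170+y/6-.4)
P=[onz(T,*f(*q),0.006) for q in((130,92),(712,165),(678,432),(88,352))]
print('corners',P,np.mean(P,0)); 
for a,b in((0,1),(1,2),(2,3),(3,0)):
    d=P[b]-P[a];print(np.linalg.norm(d),np.degrees(np.arctan2(d[1],d[0])))
a=tri(T,(258.3,202.5),S,(299.6,182.4));b=tri(T,(256.7,217),S,(318,189.8));print('tines',a,b)
# clip
h=cv2.cvtColor(t,cv2.COLOR_BGR2GRAY)[200:250,380:410]
_,m=cv2.threshold(h,0,255,cv2.THRESH_OTSU)
print(cv2.boundingRect(m))
g=lambda x,y:(370+x/10-.45,195+y/10-.45)
print('coil',onz(T,*g(214,462),.005),'tip',onz(T,*g(301,118),.0025),'leg',onz(T,*g(258,405),.0025))
E
```

```text
top 295.47058823529414 216.8235294117647 34.0 (293, 214, 6, 7)
side 329.89230769230767 227.8 65.0 (326, 224, 9, 9)
rodtop (array([0.5882, 0.0314, 0.113 ]), np.float64(0.001082602240570903))
corners [array([0.6888, 0.2975, 0.006 ]), array([0.652 , 0.0006, 0.006 ]), array([0.5173, 0.017 , 0.006 ]), array([0.5566, 0.3157, 0.006 ])] [0.6037 0.1577 0.006 ]
0.29910891499095105 -97.06483698246564
0.13565125194712024 173.06938772758738
0.3012822793726296 82.52058166091751
0.1334836660734337 -7.857955429724414
tines (array([0.6155, 0.1069, 0.2948]), np.float64(0.0032318123412146426)) (array([0.5808, 0.1103, 0.2933]), np.float64(0.002386907972407779))
(7, 7, 14, 38)
coil [ 0.5208 -0.2488  0.005 ] tip [ 0.6247 -0.2765  0.0025] leg [ 0.5379 -0.2626  0.0025]
```

servo_tool([
  {"slide": [0, 0, -0.6], "spin": -1},
  {"slide": [0, 0, -0.6], "spin": -1},
  {"slide": [0, 0, -0.6], "spin": -1},
  {"slide": [0, 0, -0.6], "spin": -1},
  {"slide": [0, 0, -0.6], "spin": -1},
  {"slide": [0, 0, -0.6], "spin": -1},
  {"slide": [0, 0, -0.6], "spin": -1},
  {"slide": [0, 0, -0.6], "spin": -0.75},
], gripper=255)

```text
time_s: 0.9
tcp_pos: [0.2201, -0.5813, 0.3371]
ee_rot: [[-0.084, -0.996, -0.009], [-0.996, 0.083, 0.019], [-0.018, 0.01, -1.0]]
wrist_force: [0.2, -0.8, 0.5]
gripper_width: 0.357
```

```bash
cat >> h.py <<'E'
yaw_t=-7.3
def tray2w(x,y,z):
    a=np.radians(yaw_t); return np.array([0.6037+x*np.cos(a)-y*np.sin(a),0.1577+x*np.sin(a)+y*np.cos(a),z])
def go(p,yawy=None):
    s=sense(); R=np.array(s['ee_rot']); d=R.T@(np.array(p)-s['tcp_pos'])
    y=np.degrees(np.arctan2(R[1,1],R[0,1]))
    print('t',s['time_s'],'tcp',s['tcp_pos'].round(4),'yawy',y.round(2),'F',s['wrist_force'].round(2),'w',round(s['gripper_width'],3),'zax',R[:,2].round(3))
    print('units',(d/.025).round(3), None if yawy is None else 'spin %.3f'%(-((yawy-y+180)%360-180)/8))
E
python3 -c "
from h import *
th=np.radians(50);go(tray2w(0,.125-.180*np.cos(th)+.015,.36),172.7)"
```

```text
t 0.9 tcp [ 0.2201 -0.5813  0.3371] yawy 175.21 F [ 0.2  -0.82  0.52] w 0.357 zax [-0.009  0.019 -1.   ]
units [-31.724 -12.855  -0.478] spin 0.314
```

servo_tool([
  {"slide": [-1, -0.4, -0.2], "spin": 0.3},
  {"slide": [-1, -0.4, 0], "spin": 0},
  {"slide": [-1, -0.4, 0], "spin": 0},
  {"slide": [-1, -0.4, 0], "spin": 0},
  {"slide": [-1, -0.4, 0], "spin": 0},
  {"slide": [-1, -0.4, 0], "spin": 0},
  {"slide": [-1, -0.4, 0], "spin": 0},
  {"slide": [-1, -0.4, 0], "spin": 0},
  {"slide": [-1, -0.4, 0], "spin": 0},
  {"slide": [-1, -0.4, 0], "spin": 0},
])

```text
time_s: 1.9
tcp_pos: [0.352, -0.3381, 0.3418]
ee_rot: [[-0.132, -0.991, -0.013], [-0.991, 0.131, 0.024], [-0.022, 0.016, -1.0]]
wrist_force: [0.1, 0.4, 0.1]
gripper_width: 0.002
```

servo_tool([
  {"slide": [-1, -0.4, 0], "spin": 0},
  {"slide": [-1, -0.4, 0], "spin": 0},
  {"slide": [-1, -0.4, 0], "spin": 0},
  {"slide": [-1, -0.4, 0], "spin": 0},
  {"slide": [-1, -0.4, 0], "spin": 0},
  {"slide": [-1, -0.4, 0], "spin": 0},
  {"slide": [-1, -0.4, 0], "spin": 0},
  {"slide": [-1, -0.4, 0], "spin": 0},
  {"slide": [-1, -0.4, 0], "spin": 0},
  {"slide": [-1, -0.4, 0], "spin": 0},
])

```text
time_s: 2.9
tcp_pos: [0.4854, -0.0914, 0.3421]
ee_rot: [[-0.132, -0.991, -0.02], [-0.991, 0.131, 0.028], [-0.025, 0.024, -0.999]]
wrist_force: [-0.3, -0.3, 0.5]
gripper_width: 0.003
```

```bash
python3 -c "
from h import *
th=np.radians(50);go(tray2w(0,.125-.180*np.cos(th)+.015,.36),172.7)"
```

```text
t 2.9 tcp [ 0.4854 -0.0914  0.3421] yawy 172.46 F [-0.35 -0.27  0.48] w 0.003 zax [-0.02   0.028 -0.999]
units [-11.486  -3.36   -0.503] spin -0.030
```

servo_tool([
  {"slide": [-1, -0.3, 0], "spin": 0},
  {"slide": [-1, -0.3, 0], "spin": 0},
  {"slide": [-1, -0.3, -0.1], "spin": 0},
  {"slide": [-1, -0.3, -0.1], "spin": 0},
  {"slide": [-1, -0.3, -0.1], "spin": 0},
  {"slide": [-1, -0.3, -0.1], "spin": 0},
  {"slide": [-1, -0.3, -0.1], "spin": 0},
  {"slide": [-1, -0.3, 0], "spin": 0},
  {"slide": [-1, -0.3, 0], "spin": 0},
  {"slide": [-1, -0.3, 0], "spin": 0},
])

```text
time_s: 3.9
tcp_pos: [0.5939, 0.1572, 0.3539]
ee_rot: [[-0.131, -0.991, -0.031], [-0.991, 0.13, 0.027], [-0.023, 0.035, -0.999]]
wrist_force: [-0.6, -0.7, -0.0]
gripper_width: 0.003
```

```bash
python3 -c "
from h import *
th=np.radians(50);go(tray2w(0,.125-.180*np.cos(th)+.015,.24),172.7)
d=cap('side','side1.png')"
```

```text
t 3.9 tcp [0.5939 0.1572 0.3539] yawy 172.51 F [-0.6  -0.67 -0.02] w 0.003 zax [-0.031  0.027 -0.999]
units [-0.937 -0.542  4.561] spin -0.024
```

View pics/side1.png

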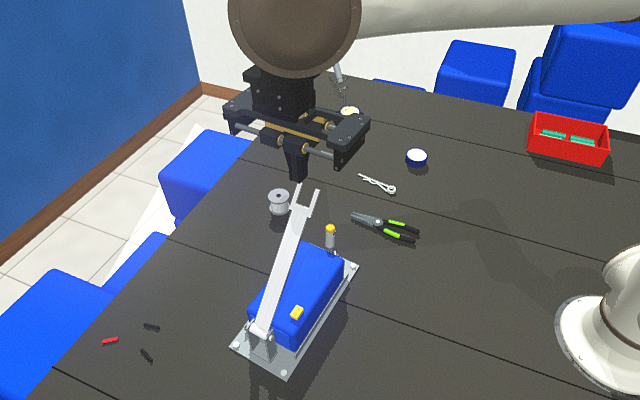

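The gripper is above and behind the fork, which is at about (308,195) in the side view. I'll descend behind the bar.

servo_tool([
  {"slide": [-1, -0.5, 0], "spin": 0},
  {"slide": [-0.1, 0, 0.8], "spin": 0},
  {"slide": [0, 0, 0.9], "spin": 0},
  {"slide": [0, 0, 0.9], "spin": 0},
  {"slide": [0, 0, 0.9], "spin": 0},
  {"slide": [0, 0, 0.6], "spin": 0},
])

```text
time_s: 4.55
tcp_pos: [0.6084, 0.1924, 0.2444]
ee_rot: [[-0.126, -0.991, -0.034], [-0.992, 0.125, 0.028], [-0.024, 0.037, -0.999]]
wrist_force: [-0.1, 0.8, -0.1]
gripper_width: 0.006
```

```bash
cat >> h.py <<'E'
def arc(deg,off=.010,r_=.180):
    th=np.radians(deg);return tray2w(0,.125-r_*np.cos(th)+.003*np.sin(th)+off,.086+r_*np.sin(th)+.003*np.cos(th))
E
python3 -c "
from h import *
for a in (50,40,30,20,10,0):go(arc(a),172.7)
d=cap('side','side2.png')"
```

```text
t 4.55 tcp [0.6084 0.1924 0.2444] yawy 172.8 F [-0.11  0.81 -0.11] w 0.006 zax [-0.034  0.028 -0.999]
units [ 0.553 -0.015  0.731] spin 0.013
t 4.55 tcp [0.6084 0.1924 0.2444] yawy 172.8 F [-0.11  0.81 -0.11] w 0.006 zax [-0.034  0.028 -0.999]
units [ 1.475 -0.046  1.582] spin 0.013
t 4.55 tcp [0.6084 0.1924 0.2444] yawy 172.8 F [-0.11  0.81 -0.11] w 0.006 zax [-0.034  0.028 -0.999]
units [ 2.236 -0.082  2.58 ] spin 0.013
t 4.55 tcp [0.6084 0.1924 0.2444] yawy 172.8 F [-0.11  0.81 -0.11] w 0.006 zax [-0.034  0.028 -0.999]
units [ 2.812 -0.123  3.694] spin 0.013
t 4.55 tcp [0.6084 0.1924 0.2444] yawy 172.8 F [-0.11  0.81 -0.11] w 0.006 zax [-0.034  0.028 -0.999]
units [ 3.185 -0.167  4.892] spin 0.013
t 4.55 tcp [0.6084 0.1924 0.2444] yawy 172.8 F [-0.11  0.81 -0.11] w 0.006 zax [-0.034  0.028 -0.999]
units [ 3.345 -0.213  6.136] spin 0.013
```

View pics/side2.png

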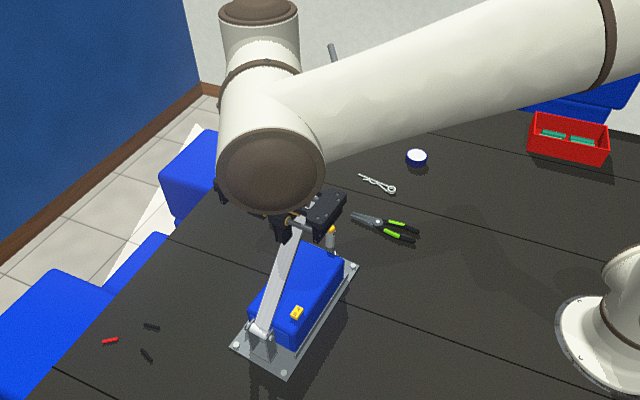

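```bash
python3 -c "
from h import *
c=cal('side2.png');s=sense();print(proj(c,s['tcp_pos']),proj(c,s['tcp_pos']-.05*s['ee_rot'][:,2]))
for r_ in (.1,.18,.24,.273):print(r_,proj(c,arc(50,0,r_)))
im=cv2.imread('pics/raw_side2.png')
cv2.imwrite('pics/z5.png',cv2.resize(im[170:300,220:380],None,fx=5,fy=4.5,interpolation=cv2.INTER_CUBIC))"
```

```text
[284.58463499 240.10108641] [281.98205957 218.51216774]
0.1 [277.62608226 279.5247924 ]
0.18 [292.10288243 236.85639094]
0.24 [303.28131429 203.90948187]
0.273 [309.55098014 185.43049368]
```

View pics/z5.png

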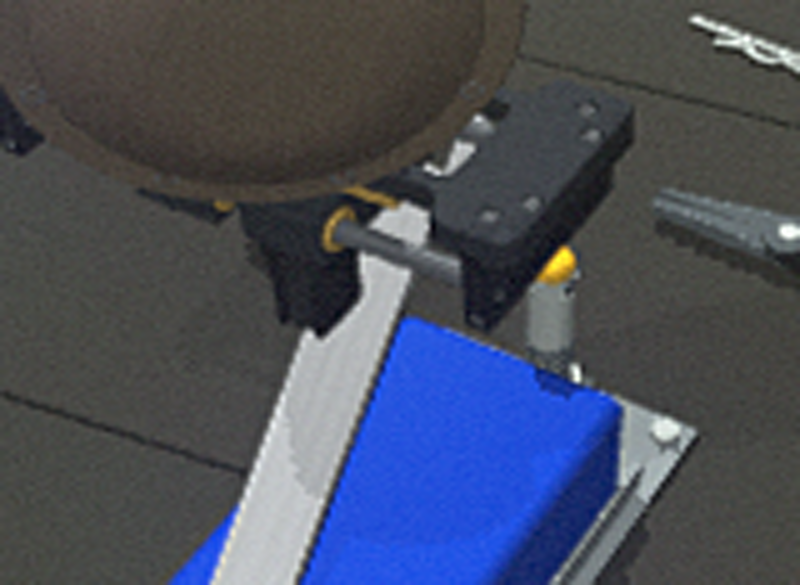

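servo_tool([
  {"slide": [0.28, 0, 0.37], "spin": 0},
  {"slide": [0.28, 0, 0.37], "spin": 0},
  {"slide": [0.31, 0, 0.29], "spin": 0},
  {"slide": [0.31, 0, 0.29], "spin": 0},
  {"slide": [0.31, 0, 0.29], "spin": 0},
])

```text
time_s: 5.1
tcp_pos: [0.6018, 0.1556, 0.2]
ee_rot: [[-0.125, -0.992, -0.035], [-0.992, 0.124, 0.028], [-0.024, 0.038, -0.999]]
wrist_force: [0.5, 0.5, 0.7]
gripper_width: 0.002
```

```bash
python3 -c "
from h import *
for a in (30,20,10,0):go(arc(a),172.7)"
```

```text
t 5.1 tcp [0.6018 0.1556 0.2   ] yawy 172.88 F [0.52 0.45 0.68] w 0.002 zax [-0.035  0.028 -0.999]
units [ 0.702 -0.094  0.836] spin 0.023
t 5.1 tcp [0.6018 0.1556 0.2   ] yawy 172.88 F [0.52 0.45 0.68] w 0.002 zax [-0.035  0.028 -0.999]
units [ 1.278 -0.136  1.951] spin 0.023
t 5.1 tcp [0.6018 0.1556 0.2   ] yawy 172.88 F [0.52 0.45 0.68] w 0.002 zax [-0.035  0.028 -0.999]
units [ 1.652 -0.181  3.148] spin 0.023
t 5.1 tcp [0.6018 0.1556 0.2   ] yawy 172.88 F [0.52 0.45 0.68] w 0.002 zax [-0.035  0.028 -0.999]
units [ 1.812 -0.228  4.392] spin 0.023
```

servo_tool([
  {"slide": [0.23, -0.03, 0.28], "spin": 0},
  {"slide": [0.23, -0.03, 0.28], "spin": 0},
  {"slide": [0.23, -0.03, 0.28], "spin": 0},
  {"slide": [0.2, -0.02, 0.37], "spin": 0},
  {"slide": [0.2, -0.01, 0.37], "spin": 0},
  {"slide": [0.2, -0.02, 0.37], "spin": 0},
])

```text
time_s: 5.7
tcp_pos: [0.5993, 0.1212, 0.147]
ee_rot: [[-0.126, -0.991, -0.034], [-0.992, 0.125, 0.029], [-0.024, 0.038, -0.999]]
wrist_force: [0.0, 1.2, 0.5]
gripper_width: 0.008
```

```bash
python3 -c "
from h import *
for a in (20,10,0):go(arc(a),172.7)
im=cap('side','side3.png',(200,160,400,390),2.6)"
```

```text
t 5.7 tcp [0.5993 0.1212 0.147 ] yawy 172.84 F [0.03 1.24 0.48] w 0.008 zax [-0.034  0.029 -0.999]
units [-0.15   0.014 -0.132] spin 0.017
t 5.7 tcp [0.5993 0.1212 0.147 ] yawy 172.84 F [0.03 1.24 0.48] w 0.008 zax [-0.034  0.029 -0.999]
units [ 0.224 -0.03   1.066] spin 0.017
t 5.7 tcp [0.5993 0.1212 0.147 ] yawy 172.84 F [0.03 1.24 0.48] w 0.008 zax [-0.034  0.029 -0.999]
units [ 0.385 -0.077  2.31 ] spin 0.017
```

View pics/side3.png

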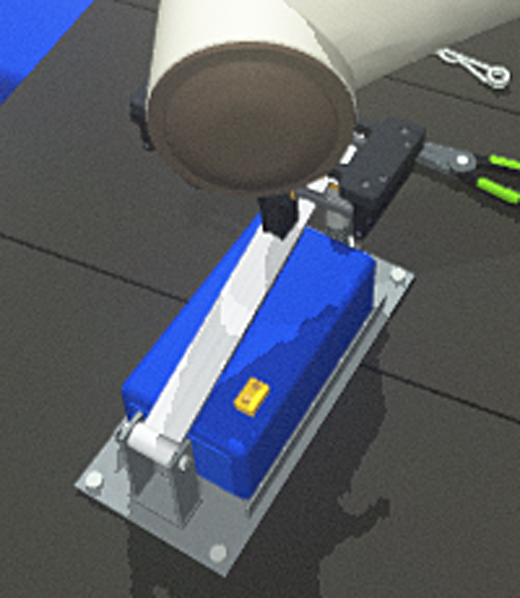

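The bar is following down; it now runs from (160,440) to (320,190) in this crop. I'll continue gently.

servo_tool([
  {"slide": [0.1, 0, 0.35], "spin": 0},
  {"slide": [0.1, 0, 0.35], "spin": 0},
  {"slide": [0.1, -0.03, 0.35], "spin": 0},
  {"slide": [0.05, -0.03, 0.35], "spin": 0},
  {"slide": [0.05, 0, 0.3], "spin": 0},
  {"slide": [0.05, 0, 0.2], "spin": 0},
])

```text
time_s: 6.35
tcp_pos: [0.5964, 0.109, 0.093]
ee_rot: [[-0.126, -0.991, -0.038], [-0.992, 0.125, 0.027], [-0.022, 0.041, -0.999]]
wrist_force: [-1.0, 0.3, 1.4]
gripper_width: 0.008
```

servo_tool([
  {"slide": [0, 0, 0.15], "spin": 0},
  {"slide": [0, 0, 0.1], "spin": 0},
])

```text
time_s: 6.55
tcp_pos: [0.5964, 0.1088, 0.0893]
ee_rot: [[-0.124, -0.992, -0.038], [-0.992, 0.123, 0.025], [-0.02, 0.041, -0.999]]
wrist_force: [-8.9, 1.5, 22.3]
gripper_width: 0.002
```

servo_tool([
  {"slide": [0, 0, 0.1], "spin": 0},
])

```text
time_s: 6.65
tcp_pos: [0.5964, 0.1088, 0.0895]
ee_rot: [[-0.123, -0.992, -0.037], [-0.992, 0.122, 0.024], [-0.019, 0.04, -0.999]]
wrist_force: [-4.7, -0.3, 11.7]
gripper_width: 0.004
```

servo_tool([
  {"slide": [0, 0, -0.4], "spin": 0},
  {"slide": [0, 0, -1], "spin": 0},
  {"slide": [0, 0, -1], "spin": 0},
])

```text
time_s: 6.95
tcp_pos: [0.5965, 0.1069, 0.1487]
ee_rot: [[-0.123, -0.991, -0.044], [-0.992, 0.122, 0.022], [-0.016, 0.046, -0.999]]
wrist_force: [-0.3, -0.0, 0.3]
gripper_width: 0.006
```

```bash
python3 -c "
from h import *
go([.5882,.0314,.14],172.7)
cap('side','side4.png',(220,200,360,340),4)
cap('top','top4.png',(190,170,320,260),6)"
```

```text
t 6.95 tcp [0.5965 0.1069 0.1487] yawy 172.97 F [-0.34 -0.01  0.26] w 0.006 zax [-0.044  0.022 -0.999]
units [ 3.042 -0.054  0.294] spin 0.034
```

View pics/side4.png

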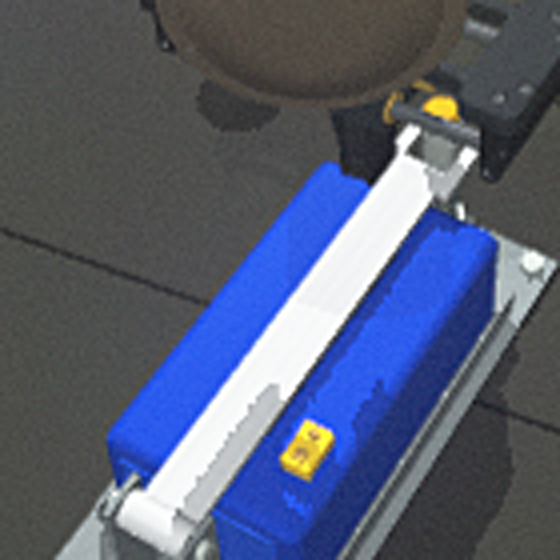

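View pics/top4.png

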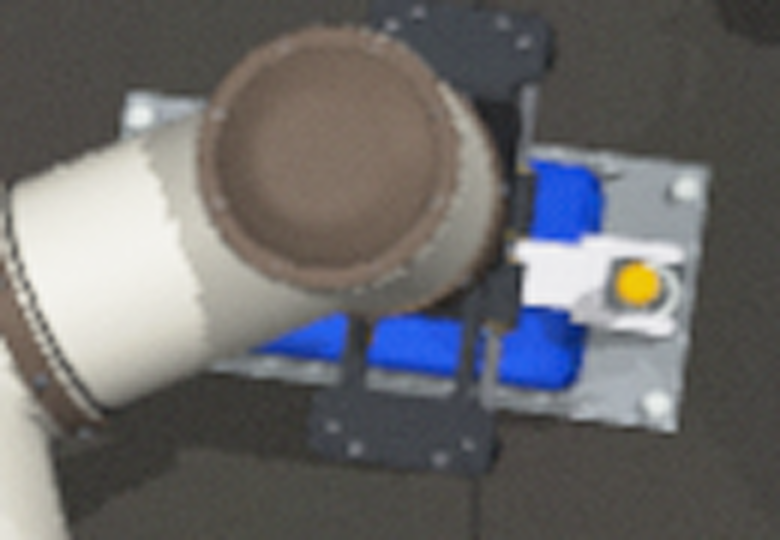

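Bar is down with the fork around the rod: tines at (405,140) and (465,165) in the side crop, on both sides of the yellow cap at (440,108). Next I'll touch the rod top to get the hole height.

servo_tool([
  {"slide": [0.8, 0, 0], "spin": 0},
  {"slide": [0.8, 0, 0], "spin": 0},
  {"slide": [0.8, 0, 0], "spin": 0},
  {"slide": [0.6, -0.05, 0.2], "spin": 0},
  {"slide": [0, 0, 0.3], "spin": 0},
  {"slide": [0, 0, 0.2], "spin": 0},
  {"slide": [0, 0, 0.1], "spin": 0},
])

```text
time_s: 7.75
tcp_pos: [0.5879, 0.0279, 0.1259]
ee_rot: [[-0.124, -0.992, -0.039], [-0.992, 0.123, 0.024], [-0.019, 0.042, -0.999]]
wrist_force: [0.6, -0.8, 0.4]
gripper_width: 0.007
```

```bash
python3 -c "
from h import *
go([.5882,.0314,.116],172.7)"
```

```text
t 7.75 tcp [0.5879 0.0279 0.1259] yawy 172.94 F [ 0.65 -0.76  0.37] w 0.007 zax [-0.039  0.024 -0.999]
units [-0.132 -0.01   0.4  ] spin 0.030
```

servo_tool([
  {"slide": [-0.1, 0, 0.1], "spin": 0},
  {"slide": [0, 0, 0.05], "spin": 0},
  {"slide": [0, 0, 0.05], "spin": 0},
])

```text
time_s: 8.05
tcp_pos: [0.5881, 0.0321, 0.1195]
ee_rot: [[-0.122, -0.992, -0.041], [-0.992, 0.121, 0.024], [-0.019, 0.043, -0.999]]
wrist_force: [-0.1, 0.5, 0.2]
gripper_width: 0.004
```

servo_tool([
  {"slide": [0, 0, 0.05], "spin": 0},
])

```text
time_s: 8.15
tcp_pos: [0.5882, 0.0326, 0.1183]
ee_rot: [[-0.121, -0.992, -0.041], [-0.992, 0.12, 0.024], [-0.019, 0.043, -0.999]]
wrist_force: [0.1, 0.4, 0.2]
gripper_width: 0.002
```

servo_tool([
  {"slide": [0, 0, 0.05], "spin": 0},
])

```text
time_s: 8.25
tcp_pos: [0.5883, 0.033, 0.1171]
ee_rot: [[-0.121, -0.992, -0.04], [-0.993, 0.12, 0.024], [-0.019, 0.043, -0.999]]
wrist_force: [0.2, -0.3, 0.6]
gripper_width: 0.009
```

servo_tool([
  {"slide": [0, 0, 0.05], "spin": 0},
])

```text
time_s: 8.35
tcp_pos: [0.5883, 0.0332, 0.1159]
ee_rot: [[-0.12, -0.992, -0.04], [-0.993, 0.119, 0.024], [-0.019, 0.042, -0.999]]
wrist_force: [-0.6, 0.4, 1.5]
gripper_width: 0.004
```

servo_tool([
  {"slide": [0, 0, 0.04], "spin": 0},
])

```text
time_s: 8.45
tcp_pos: [0.5884, 0.0331, 0.1157]
ee_rot: [[-0.12, -0.992, -0.039], [-0.993, 0.119, 0.024], [-0.019, 0.042, -0.999]]
wrist_force: [-2.7, 0.5, 7.6]
gripper_width: 0.005
```

servo_tool([
  {"slide": [0, 0, 0.03], "spin": 0},
])

```text
time_s: 8.55
tcp_pos: [0.5883, 0.0331, 0.1158]
ee_rot: [[-0.12, -0.992, -0.039], [-0.993, 0.119, 0.024], [-0.019, 0.042, -0.999]]
wrist_force: [-1.1, 0.7, 3.8]
gripper_width: 0.004
```

servo_tool([
  {"slide": [0, 0, -0.5], "spin": 0},
  {"slide": [0, 0, -0.5], "spin": 1},
  {"slide": [0, 0, -0.3], "spin": 1},
  {"slide": [0, 0, 0], "spin": 1},
  {"slide": [0, 0, 0], "spin": 1},
  {"slide": [0, 0, 0], "spin": 1},
  {"slide": [0, 0, 0], "spin": 1},
  {"slide": [0, 0, 0], "spin": 1},
  {"slide": [0, 0, 0], "spin": 1},
  {"slide": [0, 0, 0], "spin": 1},
], gripper=123)

```text
time_s: 9.55
tcp_pos: [0.5932, 0.0321, 0.1571]
ee_rot: [[-0.989, -0.142, -0.028], [-0.143, 0.989, 0.026], [0.024, 0.03, -0.999]]
wrist_force: [-0.1, -0.2, -0.1]
gripper_width: 0.518
```

servo_tool([
  {"slide": [0, 0, 0], "spin": 1},
  {"slide": [0, 0, 0], "spin": 1},
  {"slide": [0, 0, 0], "spin": 0.3},
  {"slide": [0, 0, 0], "spin": 0},
])

```text
time_s: 9.95
tcp_pos: [0.5946, 0.032, 0.1602]
ee_rot: [[-0.981, 0.193, -0.023], [0.193, 0.981, 0.027], [0.028, 0.022, -0.999]]
wrist_force: [0.4, 0.6, 0.5]
gripper_width: 0.521
```

```bash
python3 -c "
from h import *
go([.5882,.0325,.100],82.7)"
```

```text
t 9.95 tcp [0.5946 0.032  0.1602] yawy 78.85 F [0.42 0.57 0.55] w 0.521 zax [-0.023  0.027 -0.999]
units [ 0.189 -0.084  2.414] spin -0.481
```

servo_tool([
  {"slide": [0.15, -0.1, 0.4], "spin": -0.45},
  {"slide": [0, 0, 0.5], "spin": 0},
  {"slide": [0, 0, 0.5], "spin": 0},
  {"slide": [0, 0, 0.5], "spin": 0},
  {"slide": [0, 0, 0.3], "spin": 0},
])

```text
time_s: 10.45
tcp_pos: [0.5912, 0.0321, 0.1047]
ee_rot: [[-0.992, 0.129, -0.017], [0.128, 0.991, 0.028], [0.021, 0.026, -0.999]]
wrist_force: [0.8, -0.4, -0.3]
gripper_width: 0.517
```

```bash
python3 -c "
from h import *
go([.5882,.0325,.100],82.7)"
```

```text
t 10.45 tcp [0.5912 0.0321 0.1047] yawy 82.59 F [ 0.77 -0.39 -0.31] w 0.517 zax [-0.017  0.028 -0.999]
units [ 0.118 -0.003  0.189] spin -0.013
```

servo_tool([
  {"slide": [0.1, 0.2, 0.1], "spin": 0},
  {"slide": [0, 0.15, 0], "spin": 0},
])

```text
time_s: 10.65
tcp_pos: [0.5888, 0.0411, 0.1]
ee_rot: [[-0.991, 0.13, -0.021], [0.129, 0.991, 0.027], [0.025, 0.024, -0.999]]
wrist_force: [0.1, -0.6, -0.5]
gripper_width: 0.514
```

servo_tool([
  {"slide": [0, 0.05, 0], "spin": 0},
])

```text
time_s: 10.75
tcp_pos: [0.5893, 0.0429, 0.1002]
ee_rot: [[-0.991, 0.129, -0.021], [0.129, 0.991, 0.027], [0.024, 0.024, -0.999]]
wrist_force: [0.5, -0.8, -1.1]
gripper_width: 0.517
```

servo_tool([
  {"slide": [0, 0.04, 0], "spin": 0},
])

```text
time_s: 10.85
tcp_pos: [0.5894, 0.044, 0.1003]
ee_rot: [[-0.991, 0.129, -0.021], [0.128, 0.991, 0.027], [0.024, 0.024, -0.999]]
wrist_force: [0.1, -5.3, -3.5]
gripper_width: 0.516
```

servo_tool([
  {"slide": [0, 0.04, 0], "spin": 0},
])

```text
time_s: 10.95
tcp_pos: [0.5894, 0.044, 0.1003]
ee_rot: [[-0.991, 0.128, -0.022], [0.128, 0.991, 0.025], [0.025, 0.022, -0.999]]
wrist_force: [1.4, -7.0, -3.5]
gripper_width: 0.517
```

servo_tool([
  {"slide": [0, -0.3, 0], "spin": 0},
  {"slide": [0, -0.3, 0], "spin": 0},
  {"slide": [0, -0.2, 0], "spin": 0},
])

```text
time_s: 11.25
tcp_pos: [0.5874, 0.0238, 0.1009]
ee_rot: [[-0.992, 0.128, -0.019], [0.127, 0.992, 0.026], [0.022, 0.023, -0.999]]
wrist_force: [0.1, -0.3, -0.4]
gripper_width: 0.514
```

servo_tool([
  {"slide": [0, -0.06, 0], "spin": 0},
])

```text
time_s: 11.35
tcp_pos: [0.5873, 0.0216, 0.1012]
ee_rot: [[-0.991, 0.129, -0.019], [0.128, 0.991, 0.026], [0.022, 0.024, -0.999]]
wrist_force: [0.1, 0.3, 0.5]
gripper_width: 0.519
```

servo_tool([
  {"slide": [0, -0.04, 0], "spin": 0},
])

```text
time_s: 11.45
tcp_pos: [0.5873, 0.0203, 0.1014]
ee_rot: [[-0.991, 0.129, -0.018], [0.129, 0.991, 0.027], [0.021, 0.024, -0.999]]
wrist_force: [-0.7, 0.6, 0.3]
gripper_width: 0.514
```

servo_tool([
  {"slide": [0, -0.04, 0], "spin": 0},
])

```text
time_s: 11.55
tcp_pos: [0.5872, 0.0192, 0.1015]
ee_rot: [[-0.991, 0.13, -0.018], [0.129, 0.991, 0.027], [0.021, 0.025, -0.999]]
wrist_force: [-0.3, 0.4, -0.3]
gripper_width: 0.518
```

servo_tool([
  {"slide": [0, -0.04, 0], "spin": 0},
])

```text
time_s: 11.65
tcp_pos: [0.5872, 0.0186, 0.1015]
ee_rot: [[-0.991, 0.13, -0.017], [0.129, 0.991, 0.028], [0.021, 0.025, -0.999]]
wrist_force: [-0.1, 3.6, 0.0]
gripper_width: 0.517
```

servo_tool([
  {"slide": [0, -0.03, 0], "spin": 0},
])

```text
time_s: 11.75
tcp_pos: [0.5873, 0.0185, 0.1015]
ee_rot: [[-0.991, 0.13, -0.017], [0.129, 0.991, 0.029], [0.02, 0.027, -0.999]]
wrist_force: [-0.4, 4.1, -0.5]
gripper_width: 0.519
```

servo_tool([
  {"slide": [0, -0.03, 0], "spin": 0},
])

```text
time_s: 11.85
tcp_pos: [0.5872, 0.0185, 0.1015]
ee_rot: [[-0.991, 0.129, -0.016], [0.129, 0.991, 0.03], [0.02, 0.027, -0.999]]
wrist_force: [0.1, 3.8, 0.3]
gripper_width: 0.52
```

servo_tool([
  {"slide": [0, 0.4, 0], "spin": 0},
  {"slide": [0, 0, -0.9], "spin": 0},
  {"slide": [0, 0, -0.9], "spin": 0},
  {"slide": [0, -0.8, -0.5], "spin": 0.25},
  {"slide": [0.2, -1, 0], "spin": 0},
  {"slide": [0.2, -1, 0], "spin": 0},
  {"slide": [0.2, -1, 0], "spin": 0},
  {"slide": [0.2, -1, 0], "spin": 0},
  {"slide": [0.2, -1, 0], "spin": 0},
  {"slide": [0.2, -1, 0], "spin": 0},
])

```text
time_s: 12.85
tcp_pos: [0.5339, -0.1372, 0.159]
ee_rot: [[-0.988, 0.155, -0.017], [0.155, 0.988, 0.021], [0.02, 0.019, -1.0]]
wrist_force: [0.4, -0.2, -0.5]
gripper_width: 0.519
```

```bash
python3 -c "
from h import *
go([.5208,-.2488,.06],80.2)"
```

```text
t 12.85 tcp [ 0.5339 -0.1372  0.159 ] yawy 81.07 F [ 0.38 -0.18 -0.54] w 0.519 zax [-0.017  0.021 -1.   ]
units [-0.253 -4.566  3.873] spin 0.109
```

servo_tool([
  {"slide": [0, -0.9, 0.2], "spin": 0.1},
  {"slide": [-0.05, -0.9, 0.3], "spin": 0},
  {"slide": [-0.1, -0.9, 0.6], "spin": 0},
  {"slide": [-0.05, -0.9, 0.8], "spin": 0},
  {"slide": [0, -0.7, 0.8], "spin": 0},
  {"slide": [0, 0, 0.6], "spin": 0},
  {"slide": [0, 0, 0.3], "spin": 0},
])

```text
time_s: 13.55
tcp_pos: [0.5202, -0.2492, 0.0669]
ee_rot: [[-0.985, 0.17, -0.013], [0.17, 0.985, 0.016], [0.016, 0.013, -1.0]]
wrist_force: [0.7, 0.1, 0.3]
gripper_width: 0.516
```

```bash
python3 -c "
from h import *
go([.5208,-.2488,.003],80.2)
cap('side','side5.png',(330,140,430,220),7)
cap('top','top5.png',(350,190,430,270),7)"
```

```text
t 13.55 tcp [ 0.5202 -0.2492  0.0669] yawy 80.21 F [0.68 0.11 0.32] w 0.516 zax [-0.013  0.016 -1.   ]
units [-0.063 -0.015  2.555] spin 0.001
```

View pics/side5.png

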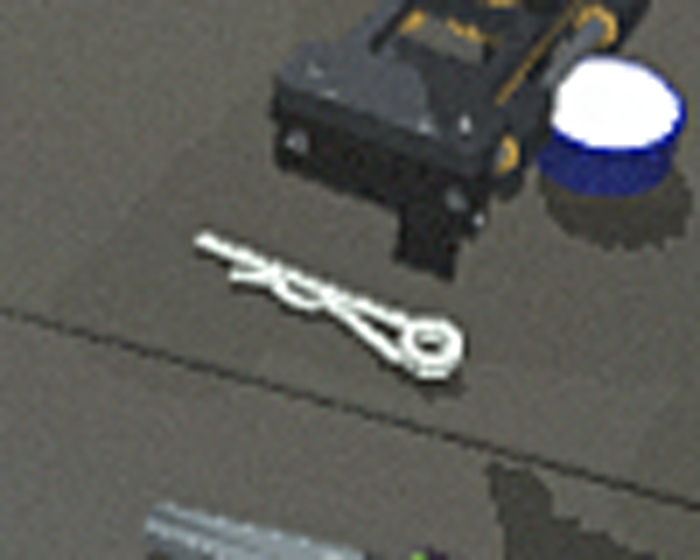

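View pics/top5.png

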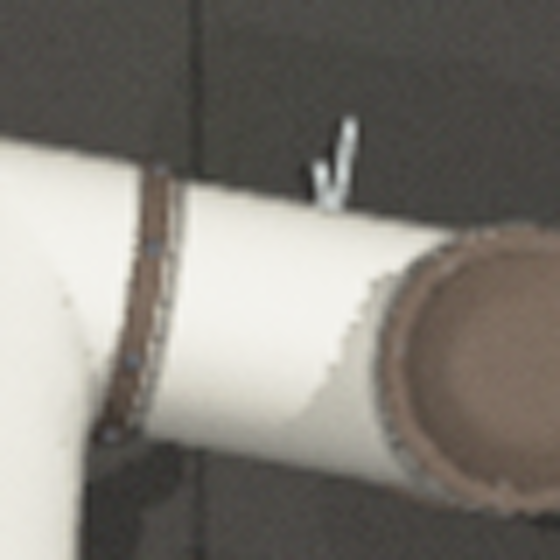

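```bash
python3 -c "
from h import *
c=cal('side5.png');print(onz(c,330+431/7-.43,140+344/7-.43,.006),'tip',onz(c,330+198/7-.43,140+236/7-.43,.0025))"
```

```text
[ 0.5227804  -0.25011593  0.006     ] tip [ 0.62646345 -0.27880344  0.0025    ]
```

servo_tool([
  {"slide": [-0.03, 0, 0.6], "spin": 0},
  {"slide": [-0.03, 0, 0.6], "spin": 0},
  {"slide": [0, 0, 0.6], "spin": 0},
])

```text
time_s: 13.95
tcp_pos: [0.5261, -0.248, 0.0263]
ee_rot: [[-0.986, 0.165, -0.004], [0.165, 0.986, 0.012], [0.006, 0.011, -1.0]]
wrist_force: [0.0, 0.5, 0.8]
gripper_width: 0.521
```

```bash
python3 -c "
from h import *
go([.5217,-.2494,.003],80.2)"
```

```text
t 13.95 tcp [ 0.5261 -0.248   0.0263] yawy 80.51 F [0.03 0.48 0.82] w 0.521 zax [-0.004  0.012 -1.   ]
units [ 0.16  -0.093  0.933] spin 0.039
```

servo_tool([
  {"slide": [0.16, -0.08, 0.3], "spin": 0.04},
  {"slide": [0, 0, 0.3], "spin": 0},
  {"slide": [0.03, 0, 0.2], "spin": 0},
  {"slide": [0, 0, 0.05], "spin": 0},
])

```text
time_s: 14.35
tcp_pos: [0.5223, -0.248, 0.0056]
ee_rot: [[-0.986, 0.168, -0.002], [0.168, 0.986, 0.011], [0.003, 0.011, -1.0]]
wrist_force: [-0.5, -0.6, 0.4]
gripper_width: 0.519
```

```bash
python3 -c "
from h import *
go([.5217,-.2494,.003],80.2)"
```

```text
t 14.35 tcp [ 0.5223 -0.248   0.0056] yawy 80.33 F [-0.46 -0.55  0.44] w 0.519 zax [-0.002  0.011 -1.   ]
units [ 0.013 -0.059  0.103] spin 0.017
```

servo_tool([
  {"slide": [0, -0.06, 0.08], "spin": 0},
  {"slide": [0, 0, 0], "spin": 0},
])

```text
time_s: 14.55
tcp_pos: [0.5226, -0.2497, 0.0041]
ee_rot: [[-0.986, 0.167, -0.0], [0.167, 0.986, 0.011], [0.002, 0.01, -1.0]]
wrist_force: [-0.2, -0.7, 0.3]
gripper_width: 0.515
```

servo_tool([
  {"slide": [0, 0, 0], "spin": 0},
  {"slide": [0, 0, 0], "spin": 0},
  {"slide": [0, 0, 0], "spin": 0},
  {"slide": [0, 0, 0], "spin": 0},
  {"slide": [0, 0, 0], "spin": 0},
], gripper=255)

```text
time_s: 15.05
tcp_pos: [0.5233, -0.25, 0.0051]
ee_rot: [[-0.986, 0.168, 0.002], [0.168, 0.986, 0.01], [-0.0, 0.01, -1.0]]
wrist_force: [0.1, 0.2, -1.2]
gripper_width: 0.258
```

```bash
python3 -c "
from h import *
go([.5217,-.2494,.003],80.2)
cap('side','side6.png',(330,140,430,220),7)"
```

```text
t 15.05 tcp [ 0.5233 -0.25    0.0051] yawy 80.35 F [ 0.08  0.18 -1.16] w 0.258 zax [ 0.002  0.01  -1.   ]
units [0.067 0.012 0.084] spin 0.019
```

View pics/side6.png

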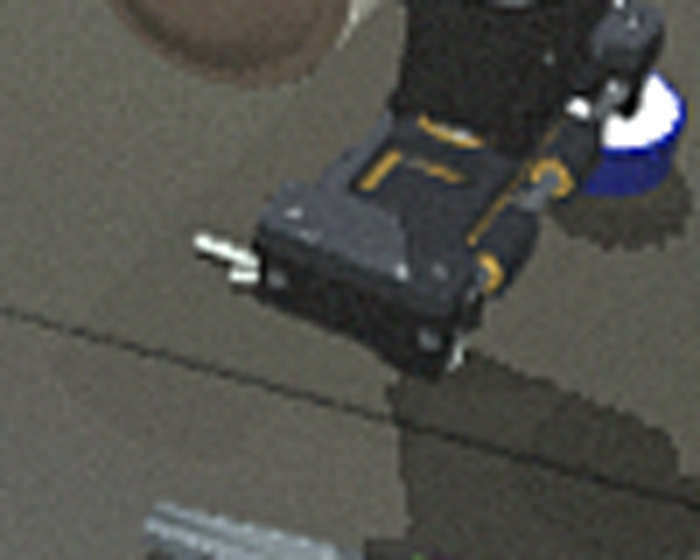

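servo_tool([
  {"slide": [0, 0, 0], "spin": 0},
  {"slide": [0, 0, 0], "spin": 0},
  {"slide": [0.05, 0, 0.05], "spin": 0},
], gripper=140)

```text
time_s: 15.4
tcp_pos: [0.5224, -0.2498, 0.004]
ee_rot: [[-0.986, 0.167, 0.002], [0.167, 0.986, 0.01], [-0.001, 0.01, -1.0]]
wrist_force: [0.2, -0.5, 0.6]
gripper_width: 0.417
```

servo_tool([
  {"slide": [0.03, 0, 0.08], "spin": 0},
  {"slide": [0, 0, 0.06], "spin": 0},
])

```text
time_s: 15.6
tcp_pos: [0.5214, -0.2496, 0.0006]
ee_rot: [[-0.986, 0.167, 0.002], [0.167, 0.986, 0.01], [-0.0, 0.01, -1.0]]
wrist_force: [-3.4, 3.7, 12.5]
gripper_width: 0.446
```

Touching the bench; back up 1.5 mm and close.

servo_tool([
  {"slide": [0, 0, -0.07], "spin": 0},
])

```text
time_s: 15.7
tcp_pos: [0.5212, -0.2496, 0.0022]
ee_rot: [[-0.986, 0.167, 0.002], [0.167, 0.986, 0.01], [-0.0, 0.01, -1.0]]
wrist_force: [0.1, -0.8, 0.3]
gripper_width: 0.451
```

servo_tool([
  {"slide": [0, 0, 0], "spin": 0},
  {"slide": [0, 0, 0], "spin": 0},
  {"slide": [0, 0, 0], "spin": 0},
  {"slide": [0, 0, 0], "spin": 0},
], gripper=255)

```text
time_s: 16.1
tcp_pos: [0.5213, -0.2496, 0.0021]
ee_rot: [[-0.986, 0.167, 0.002], [0.167, 0.986, 0.01], [-0.0, 0.01, -1.0]]
wrist_force: [1.0, -0.1, 0.6]
gripper_width: 0.264
```

servo_tool([
  {"slide": [0, 0, -0.2], "spin": 0},
  {"slide": [0, 0, -0.4], "spin": 0},
  {"slide": [0, 0, -0.7], "spin": 0},
  {"slide": [0, 0, -0.8], "spin": 0},
  {"slide": [0, 0, -0.8], "spin": 0},
  {"slide": [0, 0, -0.8], "spin": 0},
  {"slide": [0, 0, -0.6], "spin": 0},
])

```text
time_s: 16.8
tcp_pos: [0.519, -0.2504, 0.1142]
ee_rot: [[-0.986, 0.168, -0.004], [0.168, 0.986, 0.011], [0.006, 0.011, -1.0]]
wrist_force: [-0.0, -0.3, -1.3]
gripper_width: 0.265
```

```bash
python3 -c "
from h import *
go(tray2w(0,0,.12),82.7)
s=sense()
c=cap('side','side7.png',(330,110,430,190),7);cap('top','top7.png',(370,190,450,270),7)
R=s['ee_rot'];
for n in('side7','top7'):
  C=cal(n+'.png');print(n,[proj(C,s['tcp_pos']+R@np.array(q)).round(1) for q in ((-.106,-.0095,-.0004),(-.05,-.0095,-.0004),(0,0,0))])"
```

```text
t 16.8 tcp [ 0.519  -0.2504  0.1142] yawy 80.33 F [-0.05 -0.34 -1.33] w 0.265 zax [-0.004  0.011 -1.   ]
units [-0.599 16.662 -0.058] spin -0.297
side7 [array([362.2, 141.6]), array([381.6, 148.6]), array([398. , 157.3])]
top7 [array([406.8, 204.8]), array([403.6, 224.7]), array([397.4, 242. ])]
```

View pics/side7.png

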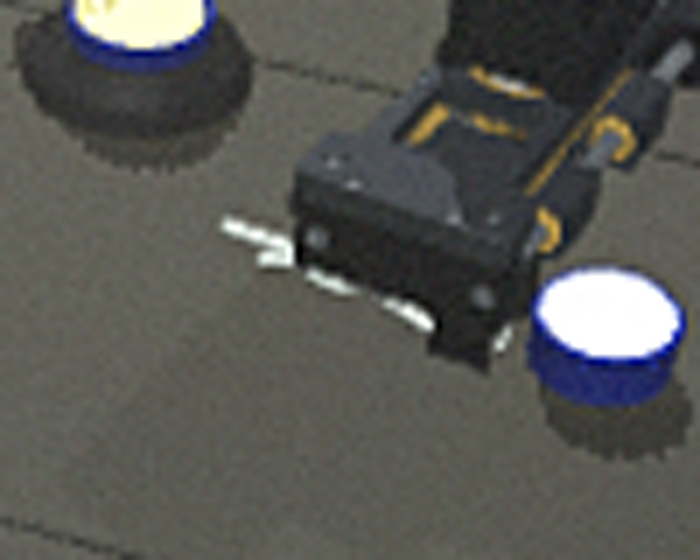

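View pics/top7.png

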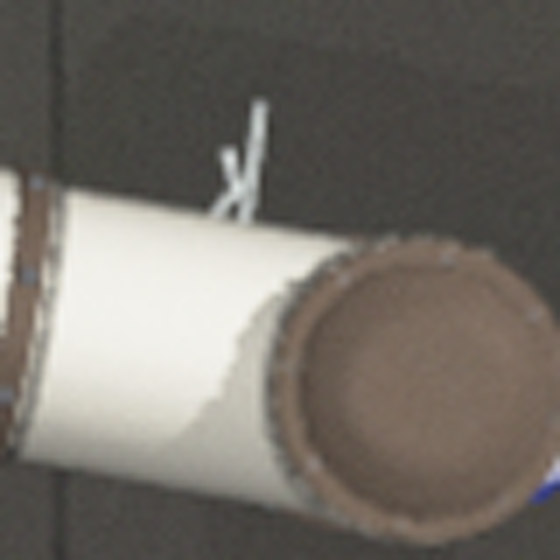

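```bash
cat >> h.py <<'E'
H=np.array([.5883,.0310,.0995]); L=.108
def tipgo(short,dz=0,dy=0,yawt=82.7):
    # tip 'short' m before rod axis along hole (neg = beyond)
    a=np.radians(yawt-90); xh=np.array([np.cos(a),np.sin(a),0]);yh=np.array([-xh[1],xh[0],0])
    s=sense();R=s['ee_rot']; P=H-short*xh+dz*np.array([0,0,1])+dy*yh
    tip=s['tcp_pos']+R@np.array([-L,-.0095,-.0004]); e=tip-H
    print('tip rel: along %.4f lat %.4f dz %.4f legslope %.4f'%(e@xh,e@yh,e[2],-R[2,0]))
    go(P-R@np.array([-L,-.0095,-.0004]),yawt)
E
python3 -c "
from h import *
tipgo(.045,.05)"
```

```text
tip rel: along 0.0759 lat -0.3020 dz 0.0160 legslope -0.0013
t 16.9 tcp [ 0.5203 -0.2508  0.1153] yawy 80.35 F [-0.18 -0.51 -0.59] w 0.265 zax [ 0.    0.01 -1.  ]
units [ 5.328 11.886 -1.234] spin -0.294
```

servo_tool([
  {"slide": [0.5, 0, -0.4], "spin": -0.1},
  {"slide": [0.5, 0.2, -0.4], "spin": -0.1},
  {"slide": [0.5, 0.6, -0.3], "spin": -0.1},
  {"slide": [0.5, 0.8, 0], "spin": 0},
  {"slide": [0.5, 0.8, 0], "spin": 0},
  {"slide": [0.5, 0.8, 0], "spin": 0},
  {"slide": [0.5, 0.8, 0], "spin": 0},
  {"slide": [0.5, 0.8, 0], "spin": 0},
  {"slide": [0.5, 0.8, 0], "spin": 0},
  {"slide": [0.5, 0.8, 0], "spin": 0},
])

```text
time_s: 17.9
tcp_pos: [0.4085, -0.0707, 0.14]
ee_rot: [[-0.991, 0.133, -0.01], [0.133, 0.991, 0.013], [0.011, 0.012, -1.0]]
wrist_force: [0.5, 0.4, 0.1]
gripper_width: 0.266
```

```bash
python3 -c "
from h import *
tipgo(.045,.05)"
```

```text
tip rel: along -0.0574 lat -0.1338 dz 0.0395 legslope -0.0113
t 17.9 tcp [ 0.4085 -0.0707  0.14  ] yawy 82.36 F [0.5  0.37 0.09] w 0.266 zax [-0.01   0.013 -1.   ]
units [-0.462  5.361 -0.36 ] spin -0.042
```

servo_tool([
  {"slide": [-0.05, 0.9, 0], "spin": -0.04},
  {"slide": [-0.05, 0.9, 0], "spin": 0},
  {"slide": [-0.05, 0.9, 0], "spin": 0},
  {"slide": [-0.05, 0.9, 0], "spin": 0},
  {"slide": [-0.05, 0.8, 0.2], "spin": 0},
  {"slide": [-0.05, 0.6, 0.3], "spin": 0},
  {"slide": [0, 0.2, 0.4], "spin": 0},
])

```text
time_s: 18.6
tcp_pos: [0.4278, 0.0637, 0.1161]
ee_rot: [[-0.992, 0.126, -0.014], [0.126, 0.992, 0.014], [0.015, 0.013, -1.0]]
wrist_force: [-0.1, -1.0, -1.0]
gripper_width: 0.261
```

```bash
python3 -c "
from h import *
tipgo(.025,0)"
```

```text
tip rel: along -0.0554 lat 0.0027 dz 0.0152 legslope -0.0152
t 18.6 tcp [0.4278 0.0637 0.1161] yawy 82.77 F [-0.12 -1.05 -0.99] w 0.261 zax [-0.014  0.014 -1.   ]
units [-1.225 -0.118  0.588] spin 0.008
```

servo_tool([
  {"slide": [0, -0.1, 0.3], "spin": 0},
  {"slide": [-0.2, 0, 0.25], "spin": 0},
  {"slide": [-0.3, 0, 0.04], "spin": 0},
  {"slide": [-0.3, 0, 0], "spin": 0},
  {"slide": [-0.2, 0, 0], "spin": 0},
])

```text
time_s: 19.1
tcp_pos: [0.4511, 0.0554, 0.0971]
ee_rot: [[-0.992, 0.127, -0.02], [0.127, 0.992, 0.012], [0.021, 0.009, -1.0]]
wrist_force: [-0.1, -0.5, 0.3]
gripper_width: 0.263
```

```bash
python3 -c "
from h import *
tipgo(.012,0)
s=sense();R=s['ee_rot']
cap('side','side8.png',(310,190,410,260),8);cap('top','top8.png',(270,180,350,260),8)
for n in('side8','top8'):
  C=cal(n+'.png');print(n,[proj(C,s['tcp_pos']+R@np.array(q)).round(1) for q in ((-.108,-.0095,-.0004),(-.05,-.0095,-.0004),(0,0,0))],proj(C,H))"
```

```text
tip rel: along -0.0312 lat -0.0028 dz -0.0044 legslope -0.0210
t 19.1 tcp [0.4511 0.0554 0.0971] yawy 82.69 F [-0.08 -0.53  0.33] w 0.263 zax [-0.02   0.012 -1.   ]
units [-0.763  0.112 -0.19 ] spin -0.001
side8 [array([343.6, 238. ]), array([368.6, 248.5]), array([389.3, 261.3])] [330.04525699 231.8970756 ]
top8 [array([295.5, 227.9]), array([292.7, 248.5]), array([286.9, 265.9])] [295.91629857 216.78657407]
```

View pics/side8.png

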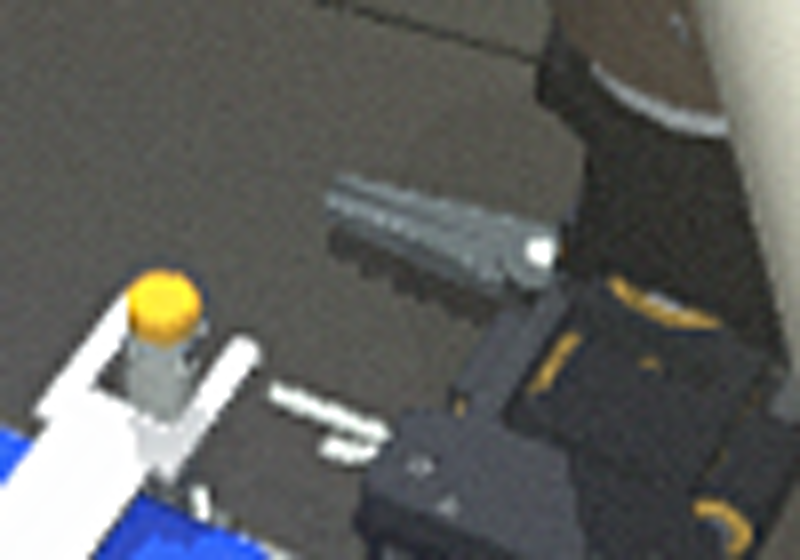

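View pics/top8.png

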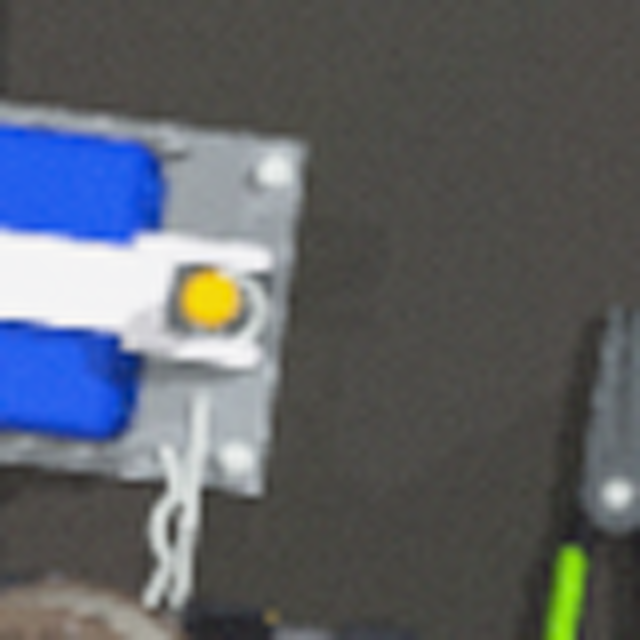

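```bash
python3 - <<'E'
from h import *
im=cv2.imread('pics/raw_top8.png');g=cv2.cvtColor(im,cv2.COLOR_BGR2GRAY).astype(float)
C=cal('top8.png');s=sense();R=s['ee_rot'];t0=s['tcp_pos']
# leg rightmost bright centroid per row; compare to predicted column
for v in range(228,255):
    row=g[v,286:302]
    print(v,row.astype(int))
for l in np.arange(.108,.02,-.01):
    print(l,proj(C,t0+R@np.array([-l,-.0095,-.0004])).round(2))
print(proj(C,[.5883,.031,.1155]))
h=cv2.cvtColor(im,cv2.COLOR_BGR2HSV);m=cv2.inRange(h,(15,150,120),(35,255,255))[205:230,285:310];M=cv2.moments(m,True);print(M['m10']/M['m00']+285,M['m01']/M['m00']+205)
E
```

```text
228 [ 56 110 150 152 152 162 162 164 170 176 170 170 174 174 174 175]
229 [ 52 132 163 163 164 163 164 163 187 199 184 175 178 175 175 175]
230 [ 64 136 165 163 166 166 163 156 199 212 185 180 178 175 173 174]
231 [ 90 142 162 165 164 164 164 152 208 216 176 178 179 177 177 175]
232 [109 152 166 169 167 168 168 157 214 215 173 175 177 178 176 177]
233 [120 159 170 175 177 178 179 164 214 215 171 175 176 179 175 176]
234 [158 175 176 177 172 175 178 171 217 212 172 177 174 179 175 174]
235 [169 164 165 169 188 182 172 176 216 215 178 184 199 209 197 179]
236 [154 154 157 152 216 212 163 188 218 204 167 194 228 234 229 200]
237 [155 175 172 148 200 218 184 198 216 184 137 178 223 231 230 209]
238 [162 174 179 169 185 220 203 201 214 174 132 143 196 215 211 193]
239 [164 161 151 140 145 216 209 207 216 172 145 134 169 180 175 176]
240 [ 64  63  67  68  86 204 210 211 207 139 120 126 146 152 162 180]
241 [ 74  74  80  64 105 202 211 218 195  68  63  73  95 111 138 166]
242 [ 75  77  75  97 176 211 194 219 192  72  70  70  65  70  65  65]
243 [ 74  77  76 161 212 171 129 208 190  67  70  
[... 452 characters left out ...]
  67 100 190 184 196 184  73  69  71  73  73  70  69  70]
251 [ 76  70  71 145 197 169 197 182  69  68  71  69  70  69  71  73]
252 [ 75  71  91 190 192 135 197 179  70  72  70  70  73  67  72  69]
253 [ 78  75 142 201 165 138 199 164  71  70  67  70  69  69  70  69]
254 [ 85  95 185 191 108 162 185 120  67  61  63  68  68  70  70  70]
0.108 [295.42 227.88]
0.098 [294.93 231.41]
0.08800000000000001 [294.45 234.95]
0.07800000000000001 [293.96 238.49]
0.06800000000000002 [293.48 242.03]
0.058000000000000024 [292.99 245.58]
0.04800000000000003 [292.5  249.14]
0.038000000000000034 [292.01 252.7 ]
0.02800000000000004 [291.52 256.27]
[295.50205858 216.55192963]
295.47058823529414 216.8235294117647
```

servo_tool([
  {"slide": [0, 0.08, -0.18], "spin": 0},
  {"slide": [-0.2, 0, 0], "spin": 0},
  {"slide": [-0.2, 0, 0], "spin": 0},
])

```text
time_s: 19.5
tcp_pos: [0.4619, 0.0561, 0.1026]
ee_rot: [[-0.992, 0.128, -0.018], [0.128, 0.992, 0.012], [0.02, 0.01, -1.0]]
wrist_force: [0.2, 0.2, -0.9]
gripper_width: 0.262
```

```bash
python3 -c "
from h import *
tipgo(.012,0)"
```

```text
tip rel: along -0.0206 lat -0.0008 dz 0.0012 legslope -0.0198
t 19.5 tcp [0.4619 0.0561 0.1026] yawy 82.66 F [ 0.19  0.18 -0.93] w 0.262 zax [-0.018  0.012 -1.   ]
units [-0.345  0.03   0.043] spin -0.006
```

servo_tool([
  {"slide": [-0.1, 0, 0.04], "spin": 0},
  {"slide": [-0.15, 0, 0], "spin": 0},
])

```text
time_s: 19.7
tcp_pos: [0.4689, 0.0554, 0.1017]
ee_rot: [[-0.992, 0.128, -0.018], [0.127, 0.992, 0.013], [0.019, 0.01, -1.0]]
wrist_force: [0.0, 0.4, -0.3]
gripper_width: 0.263
```

```bash
python3 -c "
from h import *
tipgo(.012,0)"
```

```text
tip rel: along -0.0135 lat -0.0005 dz 0.0004 legslope -0.0191
t 19.7 tcp [0.4689 0.0554 0.1017] yawy 82.67 F [ 0.    0.38 -0.35] w 0.263 zax [-0.018  0.013 -1.   ]
units [-0.061  0.02   0.016] spin -0.004
```

servo_tool([
  {"slide": [-0.1, 0, 0.01], "spin": 0},
])

```text
time_s: 19.8
tcp_pos: [0.4719, 0.0551, 0.1014]
ee_rot: [[-0.992, 0.127, -0.017], [0.127, 0.992, 0.013], [0.019, 0.011, -1.0]]
wrist_force: [0.4, 0.5, -0.0]
gripper_width: 0.261
```

servo_tool([
  {"slide": [-0.1, 0, 0], "spin": 0},
])

```text
time_s: 19.9
tcp_pos: [0.4744, 0.0547, 0.1012]
ee_rot: [[-0.992, 0.128, -0.018], [0.127, 0.992, 0.013], [0.019, 0.01, -1.0]]
wrist_force: [0.1, -0.5, -0.6]
gripper_width: 0.264
```

servo_tool([
  {"slide": [-0.1, 0, 0], "spin": 0},
])

```text
time_s: 20.0
tcp_pos: [0.4771, 0.0544, 0.1011]
ee_rot: [[-0.992, 0.128, -0.018], [0.127, 0.992, 0.013], [0.019, 0.01, -1.0]]
wrist_force: [-0.1, -0.3, -0.3]
gripper_width: 0.26
```

servo_tool([
  {"slide": [-0.1, 0, 0], "spin": 0},
])

```text
time_s: 20.1
tcp_pos: [0.4797, 0.054, 0.1009]
ee_rot: [[-0.992, 0.128, -0.018], [0.127, 0.992, 0.013], [0.02, 0.01, -1.0]]
wrist_force: [0.3, -0.9, -1.0]
gripper_width: 0.265
```

```bash
python3 -c "
from h import *
tipgo(.012,0)"
```

```text
tip rel: along -0.0027 lat -0.0005 dz -0.0004 legslope -0.0197
t 20.1 tcp [0.4797 0.054  0.1009] yawy 82.67 F [ 0.3  -0.93 -1.  ] w 0.265 zax [-0.018  0.013 -1.   ]
units [ 0.373  0.022 -0.009] spin -0.004
```

servo_tool([
  {"slide": [-0.12, 0, 0], "spin": 0},
])

```text
time_s: 20.2
tcp_pos: [0.4828, 0.0536, 0.1008]
ee_rot: [[-0.992, 0.128, -0.018], [0.127, 0.992, 0.012], [0.02, 0.01, -1.0]]
wrist_force: [-0.1, 0.1, -0.1]
gripper_width: 0.263
```

servo_tool([
  {"slide": [-0.12, 0, 0], "spin": 0},
  {"slide": [-0.12, 0, 0], "spin": 0},
])

```text
time_s: 20.4
tcp_pos: [0.4892, 0.0527, 0.1006]
ee_rot: [[-0.992, 0.128, -0.019], [0.127, 0.992, 0.012], [0.02, 0.01, -1.0]]
wrist_force: [-0.0, 0.2, -1.1]
gripper_width: 0.265
```

servo_tool([
  {"slide": [-0.12, 0, 0], "spin": 0},
  {"slide": [-0.12, 0, 0], "spin": 0},
])

```text
time_s: 20.6
tcp_pos: [0.4957, 0.0519, 0.1005]
ee_rot: [[-0.992, 0.127, -0.019], [0.127, 0.992, 0.012], [0.02, 0.01, -1.0]]
wrist_force: [0.3, -1.2, -0.6]
gripper_width: 0.259
```

```bash
python3 -c "
from h import *
tipgo(-.018,0)
cap('side','side9.png',(310,190,410,260),8);cap('top','top9.png',(270,180,350,260),8)"
```

```text
tip rel: along 0.0135 lat -0.0006 dz -0.0009 legslope -0.0200
t 20.6 tcp [0.4957 0.0519 0.1005] yawy 82.67 F [ 0.26 -1.22 -0.59] w 0.259 zax [-0.019  0.012 -1.   ]
units [-0.18   0.025 -0.038] spin -0.003
```

View pics/side9.png

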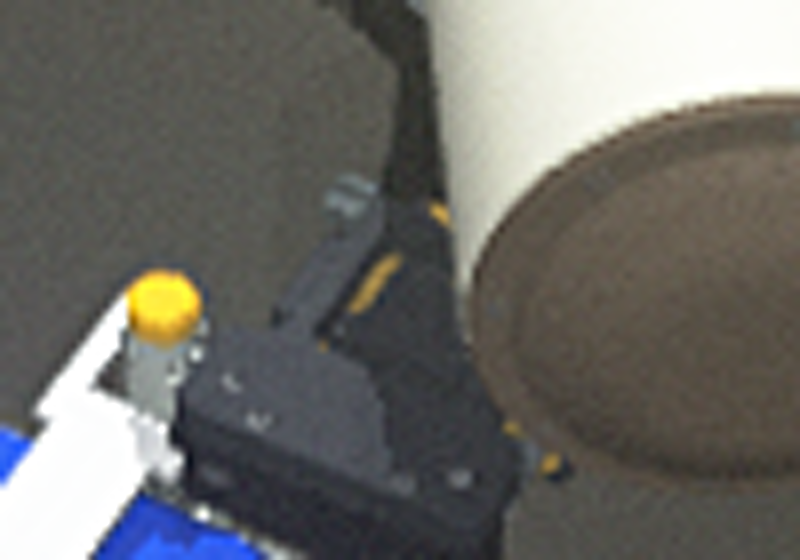

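View pics/top9.png

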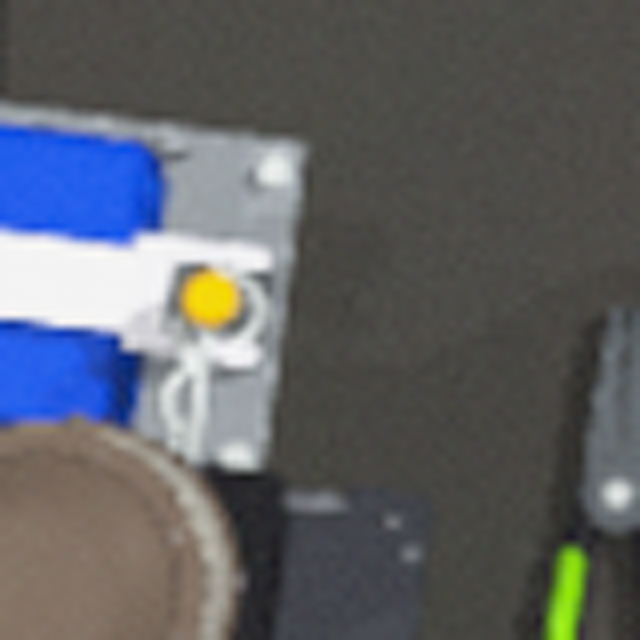

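The leg passes under the cap at (200,345) in the top crop, and the arm's flared end is to the left of the rod. I'll push on in small steps.

servo_tool([
  {"slide": [-0.12, 0.02, -0.03], "spin": 0},
])

```text
time_s: 20.8
tcp_pos: [0.4986, 0.0518, 0.101]
ee_rot: [[-0.992, 0.128, -0.019], [0.128, 0.992, 0.012], [0.021, 0.01, -1.0]]
wrist_force: [-0.4, -0.6, -0.1]
gripper_width: 0.265
```

servo_tool([
  {"slide": [-0.12, 0, 0], "spin": 0},
])

```text
time_s: 20.9
tcp_pos: [0.5016, 0.0514, 0.101]
ee_rot: [[-0.992, 0.128, -0.019], [0.128, 0.992, 0.012], [0.021, 0.01, -1.0]]
wrist_force: [-0.3, 0.4, -0.1]
gripper_width: 0.261
```

servo_tool([
  {"slide": [-0.12, 0, 0], "spin": 0},
])

```text
time_s: 21.0
tcp_pos: [0.5041, 0.0509, 0.1008]
ee_rot: [[-0.992, 0.128, -0.021], [0.128, 0.992, 0.012], [0.022, 0.009, -1.0]]
wrist_force: [-2.1, 0.7, 0.1]
gripper_width: 0.26
```

servo_tool([
  {"slide": [-0.12, 0, 0], "spin": 0},
])

```text
time_s: 21.1
tcp_pos: [0.5063, 0.0505, 0.1004]
ee_rot: [[-0.991, 0.128, -0.023], [0.128, 0.992, 0.012], [0.025, 0.009, -1.0]]
wrist_force: [-3.8, 2.3, 0.3]
gripper_width: 0.263
```

```bash
python3 -c "
from h import *
tipgo(-.048,0)"
```

```text
tip rel: along 0.0241 lat -0.0007 dz -0.0015 legslope -0.0247
t 21.1 tcp [0.5063 0.0505 0.1004] yawy 82.64 F [-3.78  2.3   0.29] w 0.263 zax [-0.023  0.012 -1.   ]
units [-0.954  0.028 -0.083] spin -0.008
```

servo_tool([
  {"slide": [-0.14, 0.01, -0.05], "spin": 0},
])

```text
time_s: 21.2
tcp_pos: [0.5083, 0.0501, 0.1008]
ee_rot: [[-0.991, 0.128, -0.027], [0.128, 0.992, 0.011], [0.029, 0.008, -1.0]]
wrist_force: [-5.4, 2.3, 1.0]
gripper_width: 0.261
```

servo_tool([
  {"slide": [-0.14, 0, -0.01], "spin": 0},
])

```text
time_s: 21.3
tcp_pos: [0.5099, 0.0496, 0.1004]
ee_rot: [[-0.991, 0.129, -0.032], [0.128, 0.992, 0.011], [0.033, 0.007, -0.999]]
wrist_force: [-7.4, 3.2, 0.9]
gripper_width: 0.264
```

servo_tool([
  {"slide": [-0.14, 0, -0.01], "spin": 0},
])

```text
time_s: 21.4
tcp_pos: [0.5108, 0.0491, 0.0997]
ee_rot: [[-0.991, 0.129, -0.038], [0.129, 0.992, 0.011], [0.04, 0.006, -0.999]]
wrist_force: [-9.0, 4.7, 2.1]
gripper_width: 0.261
```

servo_tool([
  {"slide": [-0.14, 0, -0.01], "spin": 0},
])

```text
time_s: 21.5
tcp_pos: [0.5114, 0.0488, 0.0989]
ee_rot: [[-0.991, 0.129, -0.045], [0.129, 0.992, 0.011], [0.046, 0.005, -0.999]]
wrist_force: [-8.3, 4.7, 1.0]
gripper_width: 0.259
```

```bash
python3 -c "
from h import *
tipgo(-.048,0)"
```

```text
tip rel: along 0.0294 lat -0.0018 dz -0.0053 legslope -0.0464
t 21.5 tcp [0.5114 0.0488 0.0989] yawy 82.58 F [-8.29  4.66  0.97] w 0.259 zax [-0.045  0.011 -0.999]
units [-0.734  0.075 -0.245] spin -0.015
```

servo_tool([
  {"slide": [-0.3, 0.03, -0.08], "spin": 0},
])

```text
time_s: 21.6
tcp_pos: [0.5138, 0.0484, 0.099]
ee_rot: [[-0.99, 0.13, -0.057], [0.13, 0.992, 0.01], [0.058, 0.002, -0.998]]
wrist_force: [-13.5, 5.5, 1.7]
gripper_width: 0.261
```

servo_tool([
  {"slide": [-0.3, 0.03, -0.08], "spin": 0},
])

```text
time_s: 21.7
tcp_pos: [0.5157, 0.0479, 0.0988]
ee_rot: [[-0.989, 0.131, -0.071], [0.131, 0.991, 0.009], [0.072, -0.001, -0.997]]
wrist_force: [-8.6, 3.7, 0.5]
gripper_width: 0.267
```

```bash
python3 -c "
from h import *
tipgo(-.048,0)
cap('side','side10.png',(290,190,390,260),8);cap('top','top10.png',(270,180,350,260),8)"
```

```text
tip rel: along 0.0335 lat -0.0024 dz -0.0080 legslope -0.0717
t 21.7 tcp [0.5157 0.0479 0.0988] yawy 82.48 F [-8.63  3.75  0.54] w 0.267 zax [-0.071  0.009 -0.997]
units [-0.554  0.099 -0.363] spin -0.027
```

View pics/side10.png

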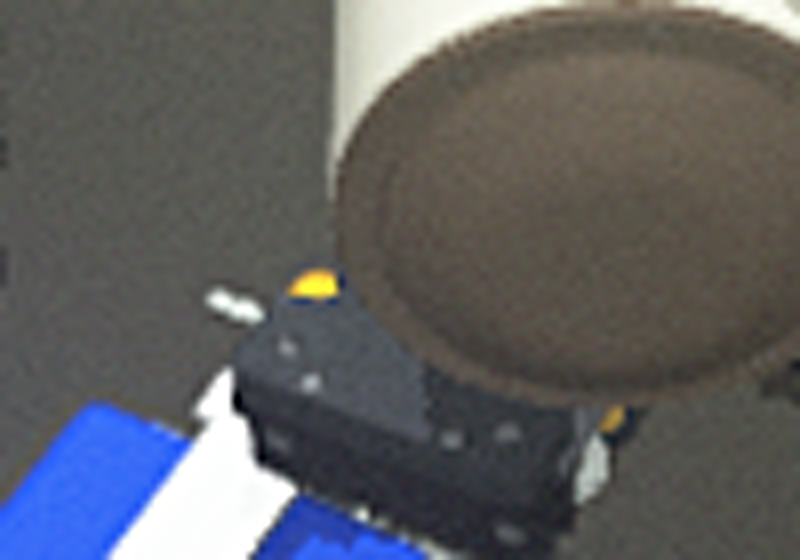

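View pics/top10.png

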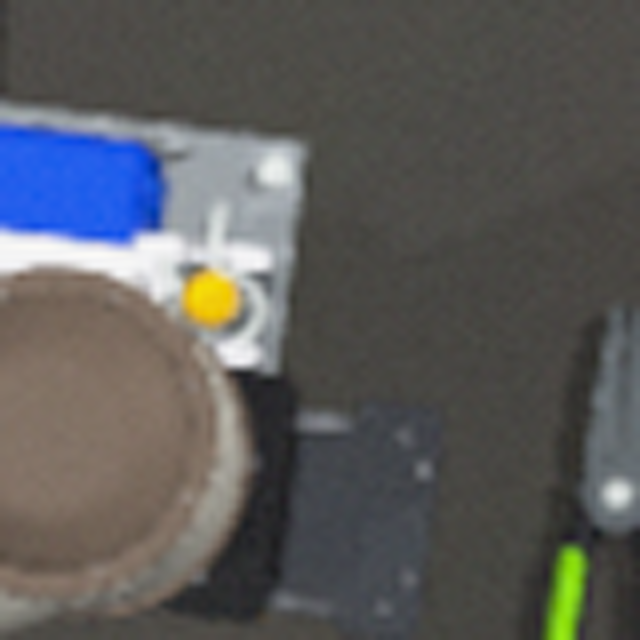

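```bash
python3 -c "
from h import *
p,e=tri(cal('top10.png'),(296.7,205.3),cal('side10.png'),(315.2,226.7));print(p,e)
a=np.radians(-7.3);xh=np.array([np.cos(a),np.sin(a),0]);d=p-H;print(d@xh,d@np.array([-xh[1],xh[0],0]),d[2])"
```

```text
[0.62185602 0.02942335 0.09958276] 0.002492070778270208
0.03348436815028038 0.0026999173987977704 8.276286415351275e-05
```

servo_tool([
  {"slide": [-0.35, 0.12, -0.06], "spin": 0},
])

```text
time_s: 21.9
tcp_pos: [0.5265, 0.0492, 0.1001]
ee_rot: [[-0.989, 0.131, -0.068], [0.131, 0.991, 0.008], [0.068, -0.001, -0.998]]
wrist_force: [-4.6, -3.4, 0.3]
gripper_width: 0.267
```

```bash
python3 -c "
from h import *
tipgo(-.048,0)"
```

```text
tip rel: along 0.0441 lat 0.0002 dz -0.0064 legslope -0.0684
t 21.9 tcp [0.5265 0.0492 0.1001] yawy 82.48 F [-4.62 -3.42  0.31] w 0.267 zax [-0.068  0.008 -0.998]
units [-0.139 -0.008 -0.265] spin -0.028
```

servo_tool([
  {"slide": [-0.12, 0, 0], "spin": 0},
])

```text
time_s: 22.0
tcp_pos: [0.5302, 0.0482, 0.1]
ee_rot: [[-0.989, 0.131, -0.068], [0.131, 0.991, 0.006], [0.068, -0.003, -0.998]]
wrist_force: [-0.2, -0.8, -0.1]
gripper_width: 0.264
```

```bash
python3 -c "
from h import *
tipgo(-.048,0)
cap('side','side11.png',(290,190,390,260),8);cap('top','top11.png',(270,180,350,260),8)"
```

```text
tip rel: along 0.0479 lat -0.0003 dz -0.0064 legslope -0.0679
t 22.0 tcp [0.5302 0.0482 0.1   ] yawy 82.48 F [-0.21 -0.75 -0.09] w 0.264 zax [-0.068  0.006 -0.998]
units [ 0.014  0.01  -0.257] spin -0.028
```

View pics/side11.png

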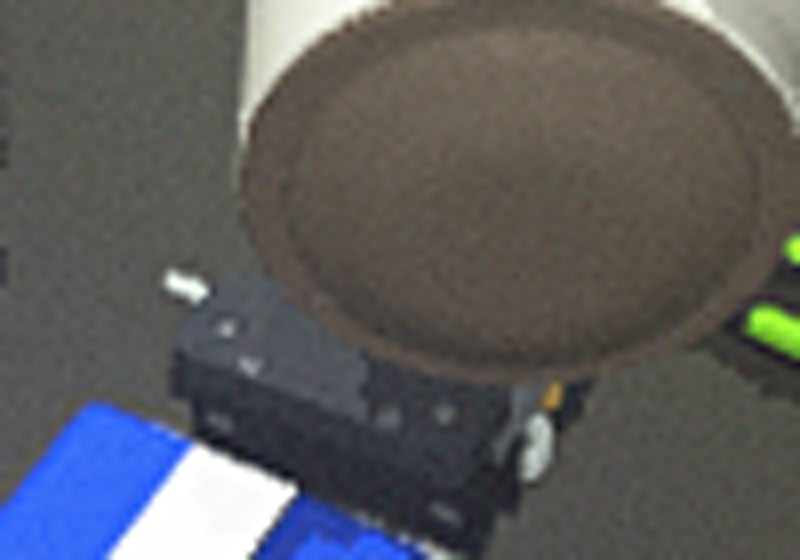

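View pics/top11.png

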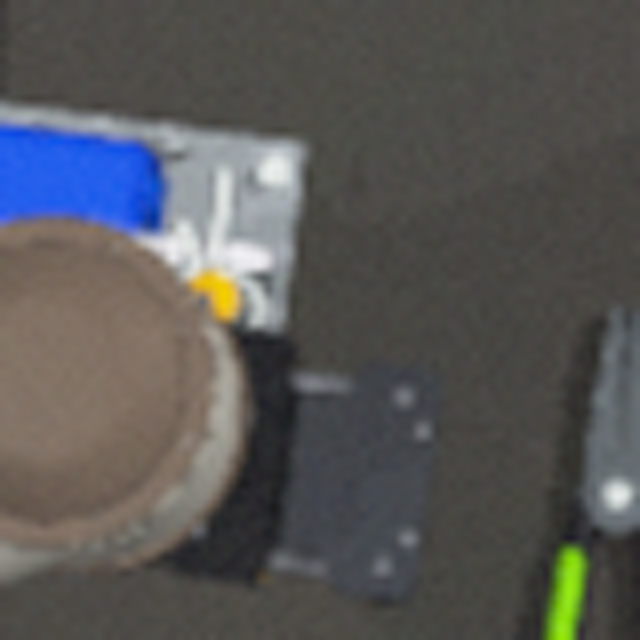

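servo_tool([
  {"slide": [-0.06, 0, 0], "spin": 0},
])

```text
time_s: 22.2
tcp_pos: [0.5321, 0.0478, 0.1]
ee_rot: [[-0.989, 0.132, -0.066], [0.132, 0.991, 0.007], [0.067, -0.002, -0.998]]
wrist_force: [-4.7, -0.8, 0.7]
gripper_width: 0.266
```

```bash
python3 -c "
from h import *
tipgo(-.048,0)
p,e=tri(cal('top11.png'),(297.5,200.9),cal('side11.png'),(310.5,224.2));print(p,e)
a=np.radians(-7.3);xh=np.array([np.cos(a),np.sin(a),0]);d=p-H;print(d@xh,d@np.array([-xh[1],xh[0],0]),d[2])"
```

```text
tip rel: along 0.0498 lat -0.0005 dz -0.0062 legslope -0.0666
t 22.2 tcp [0.5321 0.0478 0.1   ] yawy 82.43 F [-4.72 -0.77  0.73] w 0.266 zax [-0.066  0.007 -0.998]
units [ 0.09   0.02  -0.244] spin -0.034
[0.63405722 0.02716704 0.10005761] 0.002073754965032316
0.04587336110591252 0.0020122316099358798 0.0005576134358405149
```

servo_tool([
  {"slide": [0.02, 0, 0], "spin": 0},
  {"slide": [0, 0, 0], "spin": 0},
])

```text
time_s: 22.4
tcp_pos: [0.5321, 0.0478, 0.1003]
ee_rot: [[-0.989, 0.132, -0.065], [0.132, 0.991, 0.008], [0.065, -0.001, -0.998]]
wrist_force: [-1.4, -1.8, 0.3]
gripper_width: 0.267
```

servo_tool([
  {"slide": [0, 0, 0], "spin": 0},
  {"slide": [0, 0, 0], "spin": 0},
  {"slide": [0, 0, 0], "spin": 0},
  {"slide": [0, 0, 0], "spin": 0},
], gripper=130)

```text
time_s: 22.8
tcp_pos: [0.5344, 0.0495, 0.1013]
ee_rot: [[-0.99, 0.13, -0.058], [0.13, 0.991, 0.01], [0.059, 0.002, -0.998]]
wrist_force: [0.2, 0.3, -0.7]
gripper_width: 0.473
```

servo_tool([
  {"slide": [0, 0, -0.3], "spin": 0},
  {"slide": [0, 0, -0.6], "spin": 0},
  {"slide": [0, 0, -0.8], "spin": 0},
  {"slide": [0.5, 0, -0.8], "spin": 0},
  {"slide": [0.8, -0.3, -0.8], "spin": 0},
  {"slide": [0.3, -0.8, -0.5], "spin": 0},
  {"slide": [0, -1, 0], "spin": 0},
  {"slide": [0, -1, 0], "spin": 0},
  {"slide": [0, -1, 0], "spin": 0},
  {"slide": [0, -1, 0], "spin": 0},
])

```text
time_s: 23.8
tcp_pos: [0.4847, -0.0763, 0.2076]
ee_rot: [[-0.991, 0.123, -0.049], [0.122, 0.992, 0.011], [0.05, 0.005, -0.999]]
wrist_force: [0.1, -0.3, -0.6]
gripper_width: 0.493
```

```bash
python3 -c "
from h import *
print(sense()['wrist_force'])
cap('side','side12.png',(280,180,380,260),7);cap('top','top12.png',(260,180,340,260),7);im=cv2.imread('pics/raw_top12.png');cv2.imwrite('pics/t12.png',im)"
```

```text
[ 0.10525464 -0.29723303 -0.6237729 ]
```

View pics/side12.png

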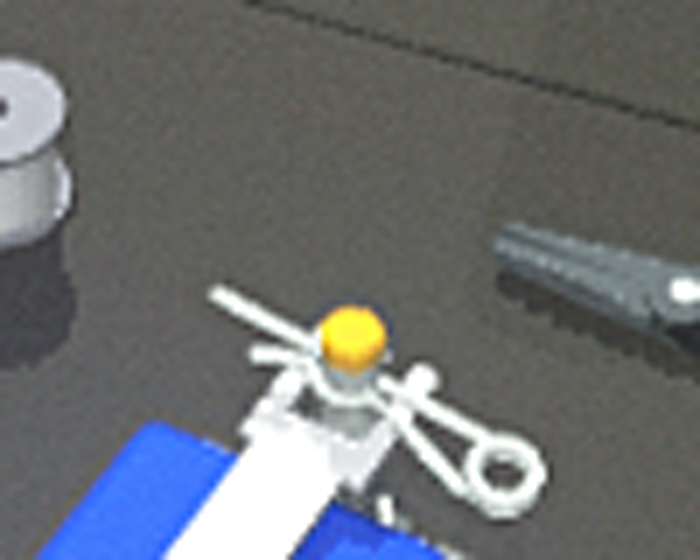

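View pics/top12.png

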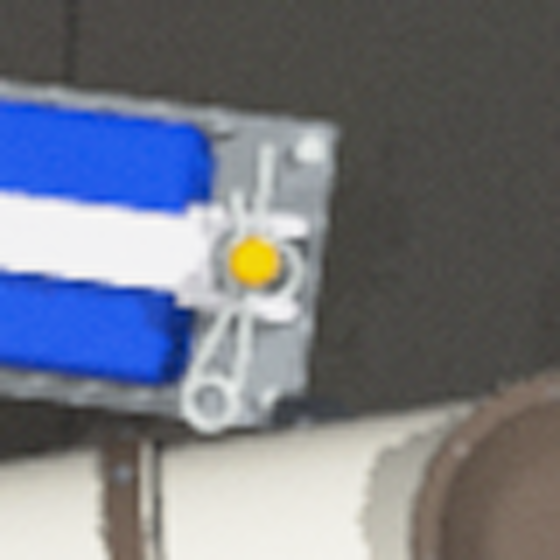

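View pics/t12.png

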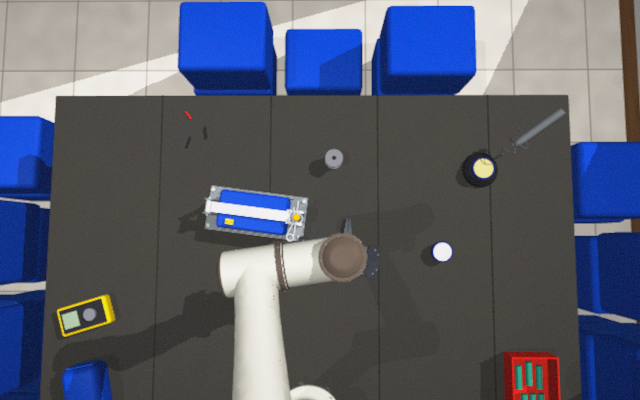

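```bash
python3 -c "
from h import *
A=cal('top12.png');B=cal('side12.png')
a=np.radians(-7.3);xh=np.array([np.cos(a),np.sin(a),0]);yh=np.array([-xh[1],xh[0],0])
for n,t,s in(('coil',(289.6,236.7),(352,247.4)),('tip',(297.9,200.7),(310.3,221.3))):
  p,e=tri(A,t,B,s);d=p-H;print(n,p.round(4),e.round(4),(d@xh).round(4),(d@yh).round(4),d[2].round(4))"
```

```text
coil [0.5324 0.0487 0.0946] 0.0001 -0.0577 0.0105 -0.0049
tip [0.6345 0.0257 0.1075] 0.0031 0.0465 0.0006 0.008
```

```bash
python3 -c "
from h import *
print(sense()['time_s']);print(r.finish_job())"
```

```text
23.9
the job is handed in; nothing more can be done
None
```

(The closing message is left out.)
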